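Make up a reagent cassette and hold it in the loading hatch

ROBOT

A 6-joint arm with a two-finger parallel gripper is mounted at the origin on a cart in front of the work surface, level with it; the furniture and walls round the work are solid. World frame = base frame: x ahead of the robot, y to its left, z up, the work surface at z = 0. Lengths are in m, angles in rad, forces in N, time in s.
With the tool pointing down it reaches from about 0.275 to 1 m from the base axis. Payload 8.4 kg.
Tool frame: the origin (TCP) lies on the centre line of the jaws, within the pads' length; the fingertips stand 25 mm ahead of it and the grasp point (between the pads) lies 6 mm ahead of it (ctrl.nose_length is the distance from the TCP to the fingertips, in m); z points along the fingers, y is the line along which they close (so a half turn about z gives the same grasp; the last joint's range is limited). The gripper opens to 85 mm and grips with 20 to 120 N. Pads are 22 mm wide; open, the fingers measure 114 mm over their backs; the gripper's body (76 mm by 85 mm) begins 54 mm behind the grasp point. The pads swing forward as they close: fully open they stand 13 mm farther back than shut.
Start: joints at [1.125, 0.353, 1.633, -0, 1.155, -0.002], TCP at [0.268, 0.564, 0.256] pointing down, gripper open.
Joint ranges: [-2.63, 2.63], [-0.92, 2.1], [0.06, 2.66], [-1.3, 4.44], [0, 2.69], [-3.02, 3.02]. Speed limits (rad/s): [2.22, 2.22, 2.79, 3.14, 3.14, 3.14].

INTERFACE

Orientations are given as a unit quaternion [x, y, z, w].
In Python, from station import ctrl gives the robot as it stands.
- The arm moves only by the shell command python3 -m inch 'ROWS' [FORCE]. ROWS is JSON, a list of rows, each an object of numbers: "rx", "ry", "rz": the turn, a rotation vector about the tool's x, y, z in degrees; "x", "y", "z": the shift along the tool's x, y, z in cm; "jaw": the opening, from 0 (shut) to 1 (fully open). A call has exactly 10 rows; each row shifts and turns the commanded pose from where the row before left it, along the tool's axes as they then stand; what a row does not reach is not made up. A row lasts 1/12 s, in which the tool goes at most 41.7 mm and 7.16 degrees, less where a joint would pass 70% of its speed; a pose out of reach is approached as far as the arm can. A call with a gripper value outside its range is refused whole. The fingers move at their own pace and stop on an object; FORCE is the grip in N (left out, the last holds). Time passes only in rows, so rows that do not move let the fingers close, or fill a call up. It gives the time, the measured TCP pose, the force, the opening and the grip force at its end, in the units of the state.
- ctrl.get_state(): the state, without advancing time (a new reading comes with each control period).
- ctrl.snapshot(name): name is "side" or "top" or "wrist"; returns a dict with "image" (384x512x3 uint8, red, green, blue), "camera_matrix" (3x3 intrinsics, pixels), "world_to_cam" (4x4, takes a point from world to camera coordinates). Camera axes: x right, y down, z forward; pixel columns grow to the right and rows downward; lengths in m; the calibration is good to about 2 mm. A picture is of the moment at which its call begins. There is no depth.
- ctrl.hand_in(): hands the job in; it is judged then, once.
The state is a dict: "time": time; "q": joint angles; "dq": joint speeds; "effort": joint torques, N m; "ee_pos": TCP position; "ee_rot": TCP orientation; "ft_force": force on the tool from outside, world axes, zero at the start; "ft_torque": the same for the moment, N m; "opening": opening from 0.0 (shut) to 1.0 (fully open); "grip_force": force on a finger pad.
Only numpy, scipy, OpenCV 4.12 (cv2) and the standard library are available. Lean on these libraries where they do the work, as an engineer would, in place of code of your own. Each camera call takes 0.05 s, during which the arm holds its last target. There are 200 camera calls.

TASK

Make up the reagent cassette: stand the two small white reagent bottles upright in its two wells, one in each. Then take the cassette by its handle, lower it through the hatch of the loading unit and press it down until the spring lift inside is at its bottom stop, and finish still gripping the handle and holding it down there; the lift pushes it out again if it is let go. Keep the bottles upright and leave the other things on the bench where they are.

Things in the scene. Friction and masses are not known exactly. Their poses are not given: they have to be found in the camera images.
- cassette: Plain grey open cassette, loose on the bench: 44 mm wide (x), 108 mm long (y), walls 28 mm high; origin at the centre of its underside, z up. Two square wells 38 mm wide, centred 32 mm either side of the middle along y, floor 3 mm above the underside. Between them stands a handle 12 mm (x) by 24 mm (y), up to 90 mm above the underside. 0.1 to 0.16 kg. The same either way round.
- handle (a point): Point to grip on the cassette's handle: on its middle line, 76 mm above the cassette's underside. Fingers close across the 12 mm thickness (the cassette's x). With the lift at its bottom stop this point is 38 mm above the hatch's rim; finger ends must stay above the rim.
- well_a (a point): Centre of the floor of the well on the cassette's +y side (38 x 38 mm, 25 mm deep, 2 mm room on each side of a bottle).
- well_b (a point): Centre of the floor of the well on the cassette's -y side, same size.
- bottle_1: Small white reagent bottle, 34 mm across its round body, 62 mm tall with its narrow cap, about 50 g; origin at the centre of its underside. Goes in either well and then stands 37 mm above the cassette's walls. The two bottles and the wide-lidded vial stand in three places that change.
- bottle_2: The other small white reagent bottle, same size as bottle_1 and to be treated alike.
- loader: Reagent loading unit, fixed on the bench: white housing 126 mm (x) by 186 mm (y), 75 mm high, origin at the centre of its underside; a grey front panel with a dark display looks to its -x. In its top is the rectangular hatch.
- hatch (a point): Centre of the hatch, level with the housing's top (75 mm above the bench). 5 mm below the top the opening is 48 mm along the loader's x and 112 mm along its y: the cassette passes with 2 mm room on each side when its long side lies along the loader's long side. A 5 mm bevel leads in: 5 mm higher, at the top, it is 58 x 122 mm.
- lift (a joint): Spring lift plate inside the hatch, in m of downward travel: 0 at rest, where the plate lies 10 mm below the rim; 0.028 at the bottom stop, 38 mm below the rim. The spring pushes up with about 7 N at rest and 11 N at the bottom stop; the full cassette's weight alone does not move it.
- strip_vial: Bystander: white vial with a lid wider than its body, 37 mm across, 66 mm tall. Not part of the cassette; leave it.
- timer: Bystander: flat white bench timer, 64 x 66 x 19 mm, lying near the bench's front edge.
- bottle_a: Bystander: brownish reagent bottle, 42 mm across and 88 mm tall, to the right of the loading unit.
There are look-alikes about, which are no part of the job. What is shaped like the bottle_2 but blue or pink is not meant. Leave any yellow look-alike of the bottle_1 alone.

How it is judged:
On the way, in this order (a step that is already met when the one before it is completed fails the run):
1. a bottle stands in each well of the cassette, on the well's floor (((distance between bottle_1 and well_a below 0.006 m and distance between bottle_2 and well_b below 0.006 m) or (distance between bottle_1 and well_b below 0.006 m and distance between bottle_2 and well_a below 0.006 m)) and angle between each of bottle_1, bottle_2's own z axis and vertical below 0.15 rad), for 0.2 s.
2. the filled cassette is through the hatch, its underside at least 8 mm below the rim (all of step 1 and z of cassette in the frame of hatch below -0.008 m and horizontal distance between cassette and hatch below 0.006 m), for 0.1 s.
At the end, for the whole second after the job is handed in: A bottle on the floor of each well (within 6 mm, upright within 0.15 rad); cassette upright in the hatch, within 5 mm of its centre, underside 34 mm or more below the rim, lift pushed 25 mm or more, cassette still, and fingers still gripping it (all of step 1 and value of joint lift above 0.025 m and z of cassette in the frame of hatch below -0.034 m and horizontal distance between cassette and hatch below 0.005 m and angle between the y axis of cassette and the y axis of loader, either way round below 0.07 rad and angle between cassette's own z axis and vertical below 0.08 rad and contact force between the fingers and cassette above 1 N and linear speed of cassette below 0.02 m/s); the arm keeps its last pose, push and grip.
It fails at once if a reagent bottle is tipped by more than about 35 degrees (angle between any of bottle_1, bottle_2's own z axis and vertical above 0.6 rad).
It fails at once if the vial, the timer or the brownish bottle is moved by more than 30 mm (distance of any of strip_vial, timer, bottle_a from where it was at the start of the episode above 0.03 m).
It also fails if it takes over 72 s, if anything falls off the work surface, if the arm or the gripper's body presses on something with over 40 N, if the wrist force passes 120 N, or if a joint passes its speed limit or range.

## Working session

There is one attempt and no reset: what is moved stays moved. The work goes in short steps, Python scripts to look and compute and a shell command to move; the robot and the scene stay as the last step left them, time stands still between calls to the robot, and variables do not carry over. Pictures are saved under pics/ and viewed, at most 10 in all, crops included, and the job is handed in when it is done.

```bash
mkdir -p pics; ls; cat > h.py <<'E'
import numpy as np, cv2
from station import ctrl
def snap(n,f=None):
    s=ctrl.snapshot(n)
    if f: cv2.imwrite('pics/'+f,s['image'][:,:,::-1])
    return s
def ray(s,uv,z):
    K=np.array(s['camera_matrix']);T=np.array(s['world_to_cam']);R=T[:3,:3];c=-R.T@T[:3,3]
    d=R.T@np.linalg.solve(K,[uv[0],uv[1],1.]);return c+d*(z-c[2])/d[2]
def proj(s,p):
    K=np.array(s['camera_matrix']);T=np.array(s['world_to_cam']);q=K@(T[:3,:3]@np.array(p,float)+T[:3,3]);return q[:2]/q[2]
E
python3 - <<'E'
from h import *
import pickle
a={n:snap(n) for n in("top","side")}
pickle.dump(a,open('s0.pkl','wb'))
cv2.imwrite('pics/top0.png',cv2.resize(a['top']['image'][:,:,::-1],(800,600)))
cv2.imwrite('pics/side0.png',a['side']['image'][:,:,::-1])
for n in a: T=np.array(a[n]['world_to_cam']);print(n,-T[:3,:3].T@T[:3,3],T[:3,:3].round(2).tolist())
print(ctrl.get_state())
E
```

```text
pics
top [0.39320169 0.02977273 1.39608201] [[0.0, -1.0, 0.0], [-1.0, -0.0, -0.09], [0.09, -0.0, -1.0]]
side [0.53770171 1.14391078 0.83936435] [[-1.0, 0.05, -0.01], [0.04, 0.55, -0.83], [-0.04, -0.83, -0.55]]
{'time': 0.1, 'q': array([ 1.12461569e+00,  3.53589460e-01,  1.63403300e+00, -1.20027346e-05,
        1.15519004e+00, -2.40150197e-03]), 'dq': array([ 0.00108803, -0.00214509, -0.00058066, -0.00098621, -0.00167658,
        0.00052788]), 'effort': array([ 6.40458302e-05, -6.06362128e+01, -3.42812455e+01, -3.81873963e-05,
        4.04014849e-03,  3.69688041e-05]), 'ee_pos': array([0.26818802, 0.56411658, 0.25564158]), 'ee_rot': array([ 2.20070851e-01,  9.75483700e-01, -5.95865388e-04, -1.30304406e-04]), 'ft_force': array([-0.18965581, -0.40283691,  0.60767147]), 'ft_torque': array([-0.00723311,  0.03359685, -0.0246132 ]), 'grip_force': 0.0, 'opening': 0.9992267562284338}
```

View pics/top0.png

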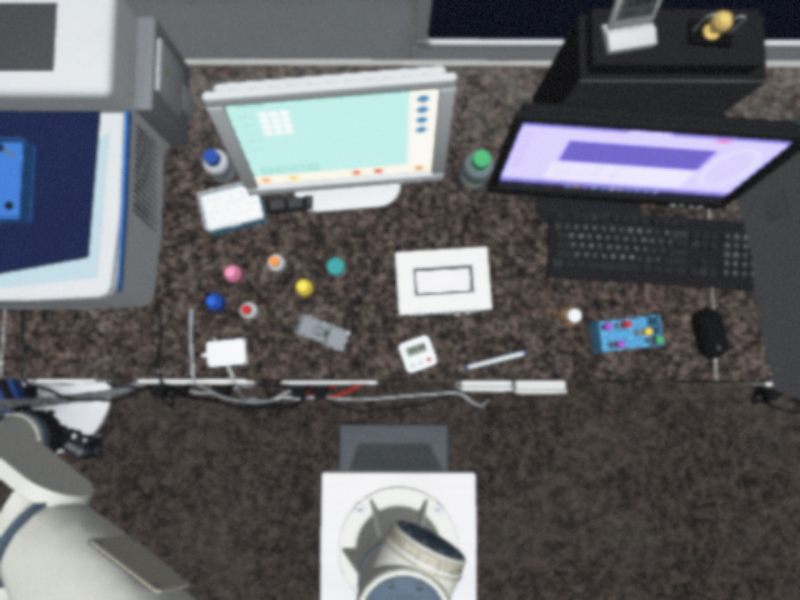

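View pics/side0.png

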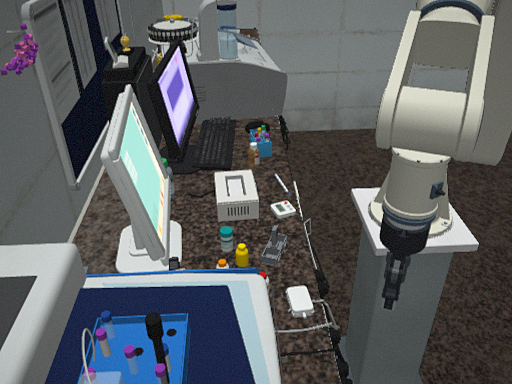

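```bash
python3 - <<'E'
from h import *
import pickle
a=pickle.load(open('s0.pkl','rb'));t=a['top']
f=.64
for n,uv,z in [('pink',(232,273),.06),('orange',(276,263),.06),('yellow',(304,288),.06),('teal',(336,267),.066),('blue',(214,302),.06),('red',(248,310),.06),('cass',(322,332),.028),('hatch',(443,280),.075),('timer',(418,353),.019)]:
    print(n,ray(t,(uv[0]*f,uv[1]*f),z)[:2].round(3))
A=cv2.resize(t['image'][150:245,120:235],None,fx=4,fy=4,interpolation=cv2.INTER_CUBIC)
B=cv2.resize(a['side']['image'][215:310,205:305],None,fx=3.4,fy=4,interpolation=cv2.INTER_CUBIC)
cv2.imwrite('pics/crop.png',np.hstack([A,B])[:,:,::-1])
E
```

```text
pink [0.56  0.341]
orange [0.581 0.251]
yellow [0.529 0.193]
teal [0.572 0.128]
blue [0.5   0.376]
red [0.484 0.306]
cass [0.441 0.158]
hatch [ 0.545 -0.09 ]
timer [ 0.398 -0.042]
```

View pics/crop.png

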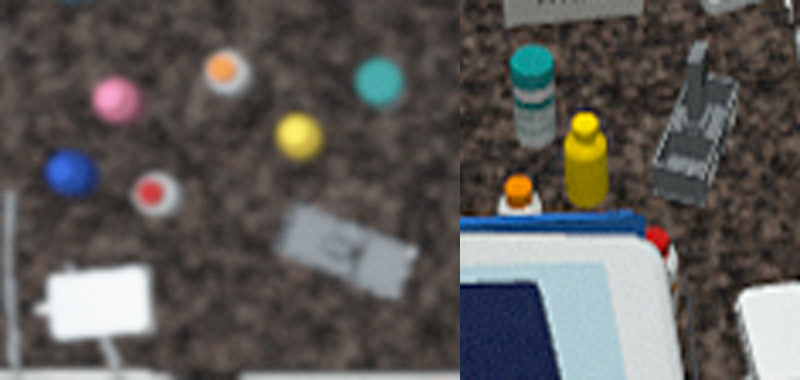

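Possible mix-ups in the top picture are pink (232,273), blue (214,302), yellow (304,288) and the wide teal-lidded vial (336,267). The crop confirms the two white bottles are the orange-capped one (276,263) and the red-capped one (248,310). The cassette is at (322,332) and the loader hatch at (443,280). I'll go above the bottles and turn the jaws across the cassette's x.

```bash
cat >> h.py <<'E'
from scipy.spatial.transform import Rotation as Ro
def plan(p,yaw=None):
    "cm along present tool axes to TCP target p; rz deg to bring tool y to yaw deg (mod 180); cm after that turn"
    s=ctrl.get_state();R=Ro.from_quat(s['ee_rot']).as_matrix();d=np.array(p)-s['ee_pos']
    y=np.degrees(np.arctan2(R[1,1],R[0,1]))
    print('t %.1f pos'%s['time'],s['ee_pos'].round(4),'yaw %.1f'%y,'tilt',np.degrees(R[:2,2]).round(2),'F',s['ft_force'].round(1),'open %.3f grip %.0f'%(s['opening'],s['grip_force']))
    print(' now cm',(R.T@d*100).round(2))
    if yaw is not None:
        rz=-((yaw-y+90)%180-90);R2=R@Ro.from_euler('z',rz,degrees=True).as_matrix()
        print(' rz %.1f then cm'%rz,(R2.T@d*100).round(2))
E
python3 -m inch '[{"x":-3.58,"y":-1.44,"jaw":0.7},{"x":-3.58,"y":-1.44,"jaw":0.7},{"x":-3.58,"y":-1.44,"jaw":0.7},{"x":-3.58,"y":-1.44,"jaw":0.7},{"x":-3.58,"y":-1.44,"jaw":0.7},{"x":-3.58,"y":-1.44,"jaw":0.7},{"x":-3.58,"y":-1.44,"jaw":0.7},{"x":-3.58,"y":-1.44,"jaw":0.7},{"x":-3.58,"y":-1.44,"jaw":0.7},{"x":-3.58,"y":-1.44,"jaw":0.7}]' 30
python3 -m inch '[{"rz":7},{"rz":7},{"rz":7},{"rz":7},{"rz":7},{"rz":7},{"rz":7},{"rz":7},{"rz":7},{"rz":7}]'
python3 -m inch '[{"rz":7},{"rz":2},{},{},{},{},{},{},{},{}]'
python3 - <<'E'
from h import *
import pickle
s=snap('wrist','w1.png');pickle.dump(s,open('w1.pkl','wb'))
plan([.484,.306,.2],-15)
for p in [(.484,.306,.06),(.581,.251,.06),(.441,.158,.03)]: print(proj(s,p).round())
E
```

```text
t 0.1 pos [0.2682 0.5642 0.2557] yaw 64.6 tilt [-0.03 -0.06] F [-0.4  0.4  0.4] open 1.003 grip 0
 now cm [-30.57 -14.04   5.59]
 rz 79.6 then cm [-19.34  27.53   5.59]
[149. 404.]
[151. 464.]
[ 48. 397.]validation failed for argument at $[0]...
validation failed for argument at $[0]...
validation failed for argument at $[0]...
```

View pics/w1.png

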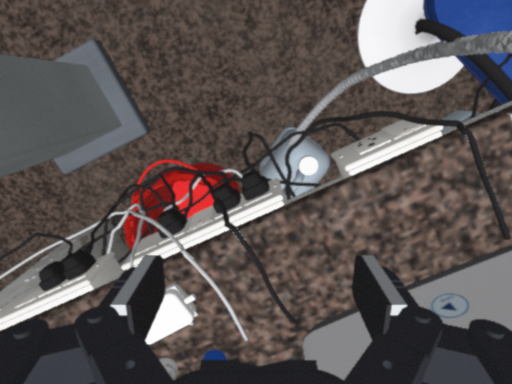

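The arm didn't move: the rows were refused, probably because every key must be given. The picture only shows the cart edge and cables, with blue at (215,355).

```bash

python3 -m inch '[{"rx":0,"ry":0,"rz":0,"x":-3.58,"y":-1.44,"z":0,"jaw":0.7},{"rx":0,"ry":0,"rz":0,"x":-3.58,"y":-1.44,"z":0,"jaw":0.7},{"rx":0,"ry":0,"rz":0,"x":-3.58,"y":-1.44,"z":0,"jaw":0.7},{"rx":0,"ry":0,"rz":0,"x":-3.58,"y":-1.44,"z":0,"jaw":0.7},{"rx":0,"ry":0,"rz":0,"x":-3.58,"y":-1.44,"z":0,"jaw":0.7},{"rx":0,"ry":0,"rz":0,"x":-3.58,"y":-1.44,"z":0,"jaw":0.7},{"rx":0,"ry":0,"rz":0,"x":-3.58,"y":-1.44,"z":0,"jaw":0.7},{"rx":0,"ry":0,"rz":0,"x":-3.58,"y":-1.44,"z":0,"jaw":0.7},{"rx":0,"ry":0,"rz":0,"x":-3.58,"y":-1.44,"z":0,"jaw":0.7},{"rx":0,"ry":0,"rz":0,"x":-3.58,"y":-1.44,"z":0,"jaw":0.7}]' 30; python3 -m inch --help | head -20
```

```text
time: 0.98
ee_pos: [0.5307, 0.279, 0.2562]
ee_rot: [0.22, 0.975, -0.0, -0.0]
ft_force: [1.0, 0.2, -0.2]
opening: 0.701
grip_force: 0.0invalid input: not JSON, or not a number
```

```bash

python3 -m inch '[{"rz":7,"jaw":0.7},{"rz":7,"jaw":0.7},{"rz":7,"jaw":0.7},{"rz":7,"jaw":0.7},{"rz":7,"jaw":0.7},{"rz":7,"jaw":0.7},{"rz":7,"jaw":0.7},{"rz":7,"jaw":0.7},{"rz":7,"jaw":0.7},{"rz":7,"jaw":0.7}]'
```

```text
validation failed for argument at $[0]...
```

```bash

python3 -m inch '[{"rx":0,"ry":0,"rz":7,"x":0,"y":0,"z":0,"jaw":0.7},{"rx":0,"ry":0,"rz":7,"x":0,"y":0,"z":0,"jaw":0.7},{"rx":0,"ry":0,"rz":7,"x":0,"y":0,"z":0,"jaw":0.7},{"rx":0,"ry":0,"rz":7,"x":0,"y":0,"z":0,"jaw":0.7},{"rx":0,"ry":0,"rz":7,"x":0,"y":0,"z":0,"jaw":0.7},{"rx":0,"ry":0,"rz":7,"x":0,"y":0,"z":0,"jaw":0.7},{"rx":0,"ry":0,"rz":7,"x":0,"y":0,"z":0,"jaw":0.7},{"rx":0,"ry":0,"rz":7,"x":0,"y":0,"z":0,"jaw":0.7},{"rx":0,"ry":0,"rz":7,"x":0,"y":0,"z":0,"jaw":0.7},{"rx":0,"ry":0,"rz":7,"x":0,"y":0,"z":0,"jaw":0.7}]' >/dev/null
python3 -m inch '[{"rx":0,"ry":0,"rz":7,"x":0,"y":0,"z":0,"jaw":0.7},{"rx":0,"ry":0,"rz":2,"x":0,"y":0,"z":0,"jaw":0.7},{"rx":0,"ry":0,"rz":0,"x":0,"y":0,"z":0,"jaw":0.7},{"rx":0,"ry":0,"rz":0,"x":0,"y":0,"z":0,"jaw":0.7},{"rx":0,"ry":0,"rz":0,"x":0,"y":0,"z":0,"jaw":0.7},{"rx":0,"ry":0,"rz":0,"x":0,"y":0,"z":0,"jaw":0.7},{"rx":0,"ry":0,"rz":0,"x":0,"y":0,"z":0,"jaw":0.7},{"rx":0,"ry":0,"rz":0,"x":0,"y":0,"z":0,"jaw":0.7},{"rx":0,"ry":0,"rz":0,"x":0,"y":0,"z":0,"jaw":0.7},{"rx":0,"ry":0,"rz":0,"x":0,"y":0,"z":0,"jaw":0.7}]'
python3 - <<'E'
from h import *
import pickle
s=snap('wrist','w2.png');pickle.dump(s,open('w2.pkl','wb'))
plan([.484,.306,.2],-15)
for p in [(.484,.306,.06),(.581,.251,.06),(.441,.158,.03)]: print(proj(s,p).round())
E
```

```text
time: 2.65
ee_pos: [0.5298, 0.2807, 0.2563]
ee_rot: [0.79, 0.613, 0.0, 0.0]
ft_force: [-1.0, -0.0, 0.0]
opening: 0.704
grip_force: 0.0
t 2.7 pos [0.5298 0.2807 0.2563] yaw -14.4 tilt [ 0. -0.] F [-0.1 -0.  -0.5] open 0.702 grip 0
 now cm [ 1.31 -5.07  5.63]
 rz 0.6 then cm [ 1.26 -5.08  5.63]
[206. 158.]
[315. 186.]
[212. 278.]
```

View pics/w2.png

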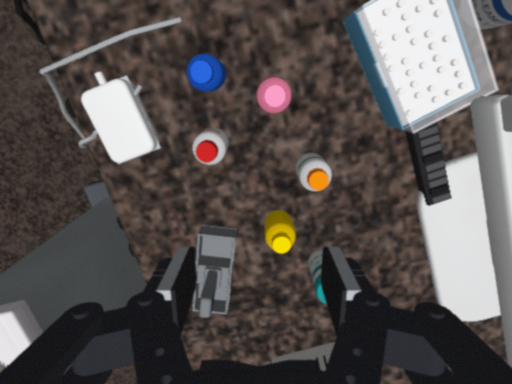

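```bash
python3 - <<'E'
from h import *
import pickle
s=pickle.load(open('w2.pkl','rb'));I=s['image'].astype(int)
def cen(m,box):
    c0,r0,c1,r1=box;k=np.argwhere(m[r0:r1,c0:c1]);return (k.min(0)+k.max(0))[::-1]/2+[c0,r0],len(k)
r,g,b=I[...,0],I[...,1],I[...,2]
for n,m,box in [('red',(r>130)&(g<70),(185,125,235,175)),('or',(r>170)&(b<90)&(g>70),(290,145,340,200))]:
    c,k=cen(m,box);print(n,c,k,ray(s,c,.060).round(4))
for c in [(201,226),(237,229),(228,312),(194,312)]: print(c,ray(s,c,.028).round(4))
cv2.imwrite('pics/c2.png',cv2.resize(s['image'][215:325,170:260,::-1],None,fx=5,fy=5,interpolation=cv2.INTER_CUBIC))
E
```

```text
red [206.5 151. ] 311 [0.4864 0.3123 0.06  ]
or [317.5 180.5] 303 [0.5848 0.2563 0.06  ]
(201, 226) [0.448  0.2259 0.028 ]
(237, 229) [0.4871 0.212  0.028 ]
(228, 312) [0.4454 0.1045 0.028 ]
(194, 312) [0.4038 0.1152 0.028 ]
```

View pics/c2.png

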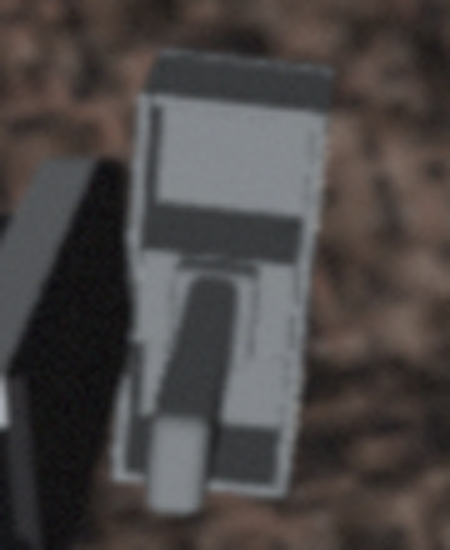

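```bash
python3 - <<'E'
from h import *
import pickle
s=pickle.load(open('w2.pkl','rb'))
C=[ray(s,(170+a/5,215+b/5),.028)[:2] for a,b in [(135,95),(325,110),(285,497),(112,478)]]
C=np.array(C);print(C.round(4),C.mean(0).round(4))
d=(C[0]+C[1]-C[2]-C[3])/2;print('len',np.linalg.norm(d),'yaw of y',np.degrees(np.arctan2(d[1],d[0]))); w=(C[1]+C[2]-C[0]-C[3])/2;print('w',np.linalg.norm(w),np.degrees(np.arctan2(w[1],w[0])))
print('handle',ray(s,(170+179/5,215+466/5),.09).round(4))
u=d/np.linalg.norm(d);m=C.mean(0);print('wells',m+.032*u,m-.032*u)
plan([.4864,.3123,.052],-14.4)
E
```

```text
[[0.4404 0.2174]
 [0.4821 0.2028]
 [0.4431 0.1013]
 [0.4025 0.1177]] [0.442  0.1598]
len 0.1076688447314957 yaw of y 69.05929509431229
w 0.04399347206169913 -20.661333738473367
handle [0.4431 0.1601 0.09  ]
wells [0.4534668  0.18969268] [0.4305931  0.12991983]
t 2.7 pos [0.5298 0.2807 0.2563] yaw -14.4 tilt [ 0. -0.] F [-0.1 -0.  -0.5] open 0.702 grip 0
 now cm [ 1.98 -5.   20.43]
 rz -0.0 then cm [ 1.98 -4.99 20.43]
```

```bash

python3 -m inch '[{"rx":0,"ry":0,"rz":6.5,"x":0,"y":0,"z":0,"jaw":0.7},{"rx":0,"ry":0,"rz":0,"x":0.7,"y":-2.59,"z":0,"jaw":0.7},{"rx":0,"ry":0,"rz":0,"x":0.7,"y":-2.59,"z":0,"jaw":0.7},{"rx":0,"ry":0,"rz":0,"x":0,"y":0,"z":3.5,"jaw":0.7},{"rx":0,"ry":0,"rz":0,"x":0,"y":0,"z":3.5,"jaw":0.7},{"rx":0,"ry":0,"rz":0,"x":0,"y":0,"z":3,"jaw":0.7},{"rx":0,"ry":0,"rz":0,"x":0,"y":0,"z":0,"jaw":0.7},{"rx":0,"ry":0,"rz":0,"x":0,"y":0,"z":0,"jaw":0.7},{"rx":0,"ry":0,"rz":0,"x":0,"y":0,"z":0,"jaw":0.7},{"rx":0,"ry":0,"rz":0,"x":0,"y":0,"z":0,"jaw":0.7}]' >/dev/null
python3 - <<'E'
from h import *
import pickle
s=snap('wrist');pickle.dump(s,open('w3.pkl','wb'))
I=s['image'].astype(int);r,g,b=I[...,0],I[...,1],I[...,2]
n,l,st,ce=cv2.connectedComponentsWithStats(((r>130)&(g<70)).astype(np.uint8))
i=1+st[1:,4].argmax();c=st[i,:2]+st[i,2:4]/2-.5;p=ray(s,c,.060)
print(st[i],c,p.round(4));plan([p[0],p[1],.051],-20.9);print(ctrl.nose_length)
cv2.imwrite('pics/w3.png',s['image'][:,:,::-1])
E
```

```text
[243 191  26  32 648] [255.5 206.5] [0.4861 0.3128 0.06  ]
t 3.6 pos [0.4877 0.3129 0.1584] yaw -20.9 tilt [0.17 0.11] F [0.3 0.2 0.2] open 0.700 grip 0
 now cm [-0.1  -0.17 10.74]
 rz -0.0 then cm [-0.1  -0.17 10.74]
0.025
```

View pics/w3.png

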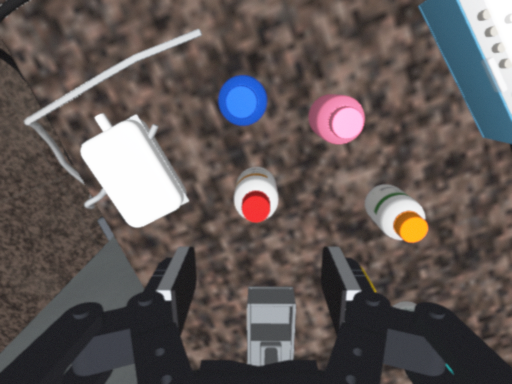

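Red cap at (256,207) agrees with the first estimate to about 1 mm, clear between the fingers. Descend, grip and lift a little.

```bash

python3 -m inch '[{"rx":0,"ry":0,"rz":0,"x":-0.1,"y":-0.17,"z":3,"jaw":0.7},{"rx":0,"ry":0,"rz":0,"x":0,"y":0,"z":3,"jaw":0.7},{"rx":0,"ry":0,"rz":0,"x":0,"y":0,"z":3,"jaw":0.7},{"rx":0,"ry":0,"rz":0,"x":0,"y":0,"z":1.7,"jaw":0.7},{"rx":0,"ry":0,"rz":0,"x":0,"y":0,"z":0,"jaw":0.7},{"rx":0,"ry":0,"rz":0,"x":0,"y":0,"z":0,"jaw":0.5},{"rx":0,"ry":0,"rz":0,"x":0,"y":0,"z":0,"jaw":0},{"rx":0,"ry":0,"rz":0,"x":0,"y":0,"z":0,"jaw":0},{"rx":0,"ry":0,"rz":0,"x":0,"y":0,"z":0,"jaw":0},{"rx":0,"ry":0,"rz":0,"x":0,"y":0,"z":0,"jaw":0}]' 30
python3 -m inch '[{"rx":0,"ry":0,"rz":0,"x":0,"y":0,"z":0,"jaw":0},{"rx":0,"ry":0,"rz":0,"x":0,"y":0,"z":-0.5,"jaw":0},{"rx":0,"ry":0,"rz":0,"x":0,"y":0,"z":-2,"jaw":0},{"rx":0,"ry":0,"rz":0,"x":0,"y":0,"z":-3,"jaw":0},{"rx":0,"ry":0,"rz":0,"x":0,"y":0,"z":-3,"jaw":0},{"rx":0,"ry":0,"rz":0,"x":0,"y":0,"z":-3,"jaw":0},{"rx":0,"ry":0,"rz":0,"x":0,"y":0,"z":-1.5,"jaw":0},{"rx":0,"ry":0,"rz":0,"x":0,"y":0,"z":0,"jaw":0},{"rx":0,"ry":0,"rz":0,"x":0,"y":0,"z":0,"jaw":0},{"rx":0,"ry":0,"rz":0,"x":0,"y":0,"z":0,"jaw":0}]'
python3 - <<'E'
from h import *
import pickle
s=snap('wrist');pickle.dump(s,open('w4.pkl','wb'))
st=ctrl.get_state();zt=st['ee_pos'][2]-.051+.060
I=s['image'].astype(int);r,g,b=I[...,0],I[...,1],I[...,2]
n,l,st,ce=cv2.connectedComponentsWithStats(((r>130)&(g<70)).astype(np.uint8))
i=1+st[1:,4].argmax();c=st[i,:2]+st[i,2:4]/2-.5;p=ray(s,c,zt)
print(st[i],c,p.round(4));plan([p[0],p[1],.051],-20.9)
plan([.4535,.1897,.17])
cv2.imwrite('pics/w4.png',s['image'][:,:,::-1])
E
```

```text
time: 4.42
ee_pos: [0.4859, 0.3128, 0.0514]
ee_rot: [0.824, 0.567, 0.002, 0.0]
ft_force: [0.1, -0.1, 7.7]
opening: 0.392
grip_force: 30.3
time: 5.25
ee_pos: [0.484, 0.3116, 0.1789]
ee_rot: [0.824, 0.567, -0.0, -0.0]
ft_force: [-1.9, 0.3, -0.9]
opening: 0.39
grip_force: 29.9
[ 233  267   51   59 2035] [258. 296.] [0.4846 0.313  0.1874]
t 5.3 pos [0.4838 0.3115 0.1784] yaw -20.9 tilt [-0.08 -0.05] F [-0.1  0.  -1.4] open 0.390 grip 30
 now cm [ 0.18  0.03 12.74]
 rz -0.0 then cm [ 0.18  0.03 12.74]
t 5.3 pos [0.4838 0.3115 0.1784] yaw -20.9 tilt [-0.08 -0.05] F [-0.1  0.  -1.4] open 0.390 grip 30
 now cm [-12.46   1.52   0.85]
```

View pics/w4.png

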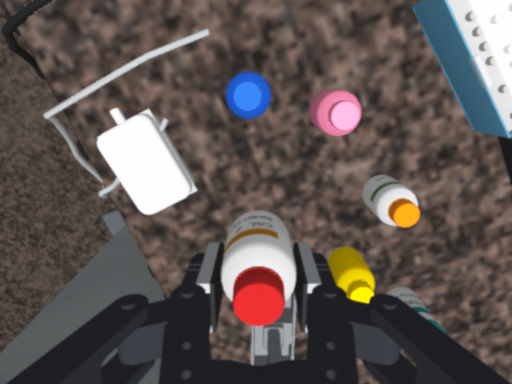

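```bash

python3 -m inch '[{"rx":0,"ry":0,"rz":0,"x":-2.5,"y":0.3,"z":0,"jaw":0},{"rx":0,"ry":0,"rz":0,"x":-2.5,"y":0.3,"z":0,"jaw":0},{"rx":0,"ry":0,"rz":0,"x":-2.5,"y":0.3,"z":0,"jaw":0},{"rx":0,"ry":0,"rz":0,"x":-2.5,"y":0.3,"z":0,"jaw":0},{"rx":0,"ry":0,"rz":0,"x":-2.5,"y":0.32,"z":0,"jaw":0},{"rx":0,"ry":0,"rz":0,"x":0,"y":0,"z":0,"jaw":0},{"rx":0,"ry":0,"rz":0,"x":0,"y":0,"z":0,"jaw":0},{"rx":0,"ry":0,"rz":0,"x":0,"y":0,"z":0,"jaw":0},{"rx":0,"ry":0,"rz":0,"x":0,"y":0,"z":0,"jaw":0},{"rx":0,"ry":0,"rz":0,"x":0,"y":0,"z":0,"jaw":0}]' >/dev/null
python3 - <<'E'
from h import *
import pickle
s=snap('wrist');pickle.dump(s,open('w5.pkl','wb'))
plan([.4534,.189,.09],-20.9)
cv2.imwrite('pics/w5.png',cv2.resize(s['image'][180:384,150:370,::-1],None,fx=2.9,fy=2.9,interpolation=cv2.INTER_CUBIC))
E
```

```text
t 6.2 pos [0.4542 0.1905 0.1791] yaw -20.9 tilt [-0.01  0.  ] F [-0.1  0.2  0.1] open 0.384 grip 30
 now cm [-0.17 -0.02  8.91]
 rz 0.0 then cm [-0.17 -0.02  8.91]
```

View pics/w5.png

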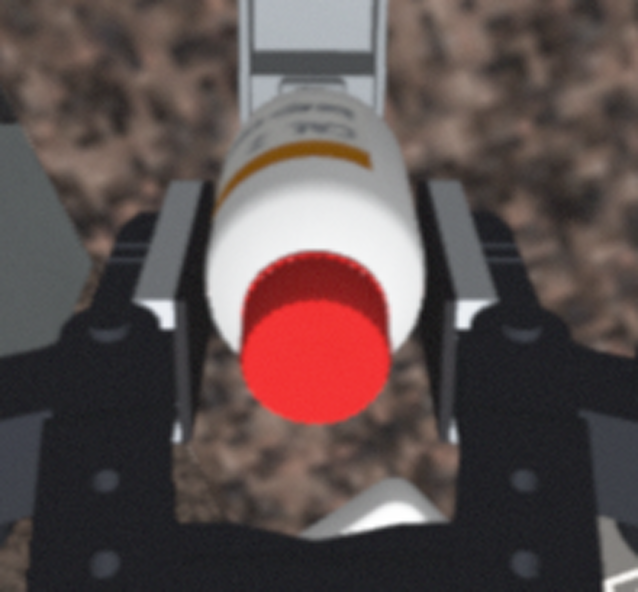

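```bash
python3 - <<'E'
from h import *
import pickle
s=pickle.load(open('w5.pkl','rb'));st=ctrl.get_state();R=Ro.from_quat(st['ee_rot']).as_matrix();P=st['ee_pos']
f=lambda c,z:((R.T@(ray(s,c,z)-P))*1000).round(1)
print('cap rel TCP',f((259,301.4),P[2]-.0514+.062))
# project nominal bottom: body low rim nearest camera, and cassette model
m=np.array([.4425,.160,0]);u=np.array([.357,.934,0]);v=np.array([.934,-.357,0])
J=s['image'].copy()
def line(L,col):
    q=np.array([proj(s,p) for p in L]);cv2.polylines(J,[np.round(q*16).astype(int)],True,col,1,cv2.LINE_AA,4)
for z,h in((.028,1),):
    line([m+u*a+v*b+[0,0,z] for a,b in((.054,.022),(.054,-.022),(-.054,-.022),(-.054,.022))],(0,255,0))
line([m+u*a+v*b+[0,0,.028] for a,b in((.051,.019),(.051,-.019),(.013,-.019),(.013,.019))],(255,255,0))
c=P.copy();c[2]-=.0514
line([c+.017*(np.cos(t)*u+np.sin(t)*v) for t in np.linspace(0,6.28,40)],(255,0,255))
line([c+[0,0,.062]+.0085*(np.cos(t)*u+np.sin(t)*v) for t in np.linspace(0,6.28,40)],(0,0,255))
cv2.imwrite('pics/o5.png',cv2.resize(J[130:334,150:370,::-1],None,fx=2.9,fy=2.9,interpolation=cv2.INTER_CUBIC))
E
```

```text
cap rel TCP [  0.6   0.5 -10.6]
```

View pics/o5.png

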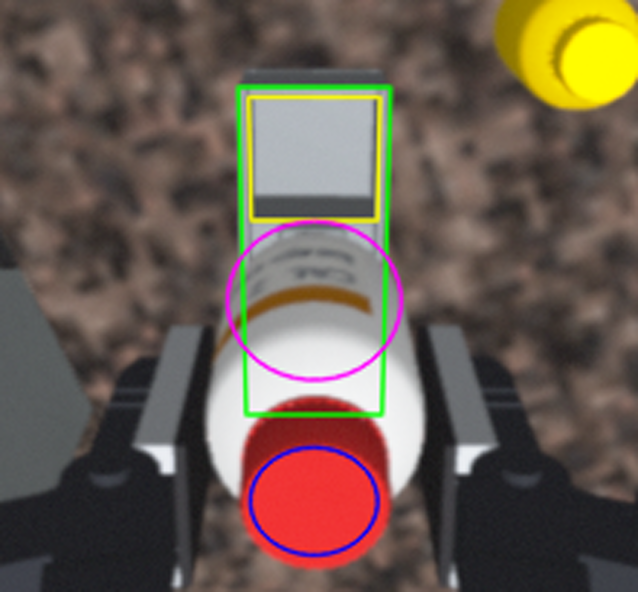

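The overlay shows the cassette model fitting the well rims and the bottle base centred on the jaws to within 1 mm. Lowering into the well next.

```bash

python3 -m inch '[{"rx":0,"ry":0,"rz":0,"x":-0.07,"y":0,"z":3,"jaw":0},{"rx":0,"ry":0,"rz":0,"x":0,"y":0,"z":3,"jaw":0},{"rx":0,"ry":0,"rz":0,"x":0,"y":0,"z":2.4,"jaw":0},{"rx":0,"ry":0,"rz":0,"x":0,"y":0,"z":0,"jaw":0},{"rx":0,"ry":0,"rz":0,"x":0,"y":0,"z":0,"jaw":0},{"rx":0,"ry":0,"rz":0,"x":0,"y":0,"z":0,"jaw":0},{"rx":0,"ry":0,"rz":0,"x":0,"y":0,"z":0,"jaw":0},{"rx":0,"ry":0,"rz":0,"x":0,"y":0,"z":0,"jaw":0},{"rx":0,"ry":0,"rz":0,"x":0,"y":0,"z":0,"jaw":0},{"rx":0,"ry":0,"rz":0,"x":0,"y":0,"z":0,"jaw":0}]'
python3 -m inch '[{"rx":0,"ry":0,"rz":0,"x":0,"y":0,"z":0.5,"jaw":0},{"rx":0,"ry":0,"rz":0,"x":0,"y":0,"z":0.5,"jaw":0},{"rx":0,"ry":0,"rz":0,"x":0,"y":0,"z":0.3,"jaw":0},{"rx":0,"ry":0,"rz":0,"x":0,"y":0,"z":0,"jaw":0},{"rx":0,"ry":0,"rz":0,"x":0,"y":0,"z":0,"jaw":0},{"rx":0,"ry":0,"rz":0,"x":0,"y":0,"z":0,"jaw":0},{"rx":0,"ry":0,"rz":0,"x":0,"y":0,"z":0,"jaw":0},{"rx":0,"ry":0,"rz":0,"x":0,"y":0,"z":0,"jaw":0},{"rx":0,"ry":0,"rz":0,"x":0,"y":0,"z":0,"jaw":0},{"rx":0,"ry":0,"rz":0,"x":0,"y":0,"z":0,"jaw":0}]'
```

```text
time: 7.02
ee_pos: [0.4543, 0.1893, 0.0961]
ee_rot: [0.824, 0.567, 0.001, 0.0]
ft_force: [0.0, -0.3, -0.9]
opening: 0.391
grip_force: 30.0
time: 7.85
ee_pos: [0.4539, 0.1891, 0.0824]
ee_rot: [0.824, 0.567, 0.0, 0.0]
ft_force: [-0.6, -0.1, -0.3]
opening: 0.386
grip_force: 30.0
```

```bash

python3 -m inch '[{"rx":0,"ry":0,"rz":0,"x":0.06,"y":0,"z":0,"jaw":0},{"rx":0,"ry":0,"rz":0,"x":0,"y":0,"z":0.3,"jaw":0},{"rx":0,"ry":0,"rz":0,"x":0,"y":0,"z":0.3,"jaw":0},{"rx":0,"ry":0,"rz":0,"x":0,"y":0,"z":0.2,"jaw":0},{"rx":0,"ry":0,"rz":0,"x":0,"y":0,"z":0,"jaw":0},{"rx":0,"ry":0,"rz":0,"x":0,"y":0,"z":0,"jaw":0},{"rx":0,"ry":0,"rz":0,"x":0,"y":0,"z":0,"jaw":0},{"rx":0,"ry":0,"rz":0,"x":0,"y":0,"z":0,"jaw":0},{"rx":0,"ry":0,"rz":0,"x":0,"y":0,"z":0,"jaw":0},{"rx":0,"ry":0,"rz":0,"x":0,"y":0,"z":0,"jaw":0}]'
```

```text
time: 8.68
ee_pos: [0.4541, 0.1897, 0.0744]
ee_rot: [0.824, 0.567, 0.0, 0.0]
ft_force: [-0.1, -0.5, -0.9]
opening: 0.389
grip_force: 30.0
```

It's 5 mm inside the well with no contact force, so I'll lower it on to the floor and release.

```bash

python3 -m inch '[{"rx":0,"ry":0,"rz":0,"x":0,"y":0,"z":0.4,"jaw":0},{"rx":0,"ry":0,"rz":0,"x":0,"y":0,"z":0.4,"jaw":0},{"rx":0,"ry":0,"rz":0,"x":0,"y":0,"z":0.4,"jaw":0},{"rx":0,"ry":0,"rz":0,"x":0,"y":0,"z":0.4,"jaw":0},{"rx":0,"ry":0,"rz":0,"x":0,"y":0,"z":0.3,"jaw":0},{"rx":0,"ry":0,"rz":0,"x":0,"y":0,"z":0,"jaw":0},{"rx":0,"ry":0,"rz":0,"x":0,"y":0,"z":0,"jaw":0},{"rx":0,"ry":0,"rz":0,"x":0,"y":0,"z":0,"jaw":0},{"rx":0,"ry":0,"rz":0,"x":0,"y":0,"z":0,"jaw":0},{"rx":0,"ry":0,"rz":0,"x":0,"y":0,"z":0,"jaw":0}]'
python3 -m inch '[{"rx":0,"ry":0,"rz":0,"x":0,"y":0,"z":0,"jaw":0.5},{"rx":0,"ry":0,"rz":0,"x":0,"y":0,"z":0,"jaw":0.6},{"rx":0,"ry":0,"rz":0,"x":0,"y":0,"z":0,"jaw":0.6},{"rx":0,"ry":0,"rz":0,"x":0,"y":0,"z":0,"jaw":0.6},{"rx":0,"ry":0,"rz":0,"x":0,"y":0,"z":-1,"jaw":0.6},{"rx":0,"ry":0,"rz":0,"x":0,"y":0,"z":-3,"jaw":0.7},{"rx":0,"ry":0,"rz":0,"x":0,"y":0,"z":-4,"jaw":0.7},{"rx":0,"ry":0,"rz":0,"x":0,"y":0,"z":-3.5,"jaw":0.7},{"rx":0,"ry":0,"rz":0,"x":0,"y":0,"z":0,"jaw":0.7},{"rx":0,"ry":0,"rz":0,"x":0,"y":0,"z":0,"jaw":0.7}]'
python3 - <<'E'
from h import *
import pickle
s=snap('wrist');pickle.dump(s,open('w6.pkl','wb'))
I=s['image'].astype(int);r,g,b=I[...,0],I[...,1],I[...,2]
for m,z in (((r>130)&(g<70),.063),((r>170)&(b<90)&(g>70)&(g<190),.06)):
    n,l,st,ce=cv2.connectedComponentsWithStats(m.astype(np.uint8))
    for i in range(1,n):
        if st[i,4]>100: c=st[i,:2]+st[i,2:4]/2-.5;print(st[i],ray(s,c,z).round(4),ray(s,(c[0],st[i,1]+st[i,3]-st[i,2]/2),z+.002).round(4))
plan([.5848,.2563,.1684])
E
```

```text
time: 9.52
ee_pos: [0.4541, 0.1897, 0.0554]
ee_rot: [0.824, 0.567, 0.0, 0.0]
ft_force: [0.3, -0.4, -0.4]
opening: 0.389
grip_force: 30.1
time: 10.35
ee_pos: [0.4554, 0.1902, 0.173]
ee_rot: [0.824, 0.567, 0.003, 0.001]
ft_force: [-0.1, -0.5, -0.9]
opening: 0.703
grip_force: 0.0
[244 187  25  29 569] [0.4542 0.19   0.063 ] [0.4537 0.1889 0.065 ]
[388  25  23  33 191] [0.5793 0.2581 0.06  ] [0.5777 0.255  0.062 ]
[326 123  32  46 222] [0.5254 0.2063 0.06  ] [0.5235 0.2016 0.062 ]
t 10.4 pos [0.4542 0.1898 0.1713] yaw -20.9 tilt [0.1  0.04] F [ 0.2 -0.9 -1.2] open 0.699 grip 0
 now cm [10.88  9.82  0.32]
```

```bash

python3 -m inch '[{"rx":0,"ry":0,"rz":0,"x":2.72,"y":2.46,"z":0,"jaw":0.7},{"rx":0,"ry":0,"rz":0,"x":2.72,"y":2.46,"z":0,"jaw":0.7},{"rx":0,"ry":0,"rz":0,"x":2.72,"y":2.46,"z":0,"jaw":0.7},{"rx":0,"ry":0,"rz":0,"x":2.72,"y":2.46,"z":0,"jaw":0.7},{"rx":0,"ry":0,"rz":0,"x":0,"y":0,"z":0.5,"jaw":0.7},{"rx":0,"ry":0,"rz":0,"x":0,"y":0,"z":0,"jaw":0.7},{"rx":0,"ry":0,"rz":0,"x":0,"y":0,"z":0,"jaw":0.7},{"rx":0,"ry":0,"rz":0,"x":0,"y":0,"z":0,"jaw":0.7},{"rx":0,"ry":0,"rz":0,"x":0,"y":0,"z":0,"jaw":0.7},{"rx":0,"ry":0,"rz":0,"x":0,"y":0,"z":0,"jaw":0.7}]' >/dev/null
python3 - <<'E'
from h import *
s=snap('wrist')
I=s['image'].astype(int);r,g,b=I[...,0],I[...,1],I[...,2]
n,l,st,ce=cv2.connectedComponentsWithStats(((r>170)&(b<90)&(g>70)&(g<190)).astype(np.uint8))
for i in range(1,n):
    if st[i,4]>100: c=st[i,:2]+st[i,2:4]/2-.5;p=ray(s,c,.06);print(st[i],p.round(4)); plan([p[0],p[1],.051],-20.9)
E
```

```text
[246 188  27  26 564] [0.5851 0.2564 0.06  ]
t 11.3 pos [0.5843 0.2559 0.1656] yaw -20.9 tilt [0.01 0.  ] F [ 0.1 -0.5 -0.1] open 0.700 grip 0
 now cm [ 0.08  0.05 11.46]
 rz -0.0 then cm [ 0.08  0.05 11.46]
[208 260  38  40 589] [0.5378 0.204  0.06  ]
t 11.3 pos [0.5843 0.2559 0.1656] yaw -20.9 tilt [0.01 0.  ] F [ 0.1 -0.5 -0.1] open 0.700 grip 0
 now cm [-6.51 -2.5  11.46]
 rz -0.0 then cm [-6.51 -2.5  11.46]
```

```bash

python3 -m inch '[{"rx":0,"ry":0,"rz":0,"x":0.12,"y":0.05,"z":3,"jaw":0.7},{"rx":0,"ry":0,"rz":0,"x":0,"y":0,"z":3,"jaw":0.7},{"rx":0,"ry":0,"rz":0,"x":0,"y":0,"z":3,"jaw":0.7},{"rx":0,"ry":0,"rz":0,"x":0,"y":0,"z":2.4,"jaw":0.7},{"rx":0,"ry":0,"rz":0,"x":0,"y":0,"z":0,"jaw":0.7},{"rx":0,"ry":0,"rz":0,"x":0,"y":0,"z":0,"jaw":0.5},{"rx":0,"ry":0,"rz":0,"x":0,"y":0,"z":0,"jaw":0},{"rx":0,"ry":0,"rz":0,"x":0,"y":0,"z":0,"jaw":0},{"rx":0,"ry":0,"rz":0,"x":0,"y":0,"z":0,"jaw":0},{"rx":0,"ry":0,"rz":0,"x":0,"y":0,"z":0,"jaw":0}]' 30
python3 -m inch '[{"rx":0,"ry":0,"rz":0,"x":0,"y":0,"z":0,"jaw":0},{"rx":0,"ry":0,"rz":0,"x":0,"y":0,"z":-0.5,"jaw":0},{"rx":0,"ry":0,"rz":0,"x":0,"y":0,"z":-2,"jaw":0},{"rx":0,"ry":0,"rz":0,"x":0,"y":0,"z":-3,"jaw":0},{"rx":0,"ry":0,"rz":0,"x":0,"y":0,"z":-3,"jaw":0},{"rx":0,"ry":0,"rz":0,"x":0,"y":0,"z":-3,"jaw":0},{"rx":0,"ry":0,"rz":0,"x":0,"y":0,"z":-2.5,"jaw":0},{"rx":0,"ry":0,"rz":0,"x":0,"y":0,"z":0,"jaw":0},{"rx":0,"ry":0,"rz":0,"x":0,"y":0,"z":0,"jaw":0},{"rx":0,"ry":0,"rz":0,"x":0,"y":0,"z":0,"jaw":0}]'
python3 - <<'E'
from h import *
s=snap('wrist')
I=s['image'].astype(int);r,g,b=I[...,0],I[...,1],I[...,2]
n,l,st,ce=cv2.connectedComponentsWithStats(((r>170)&(b<90)&(g>70)&(g<190)).astype(np.uint8))
z=ctrl.get_state()['ee_pos'][2]-.051+.062
for i in range(1,n):
    if st[i,4]>400: c=st[i,:2]+st[i,2:4]/2-.5;p=ray(s,(c[0],st[i,1]+st[i,3]-st[i,2]/2),z);print(st[i],p.round(4)); plan([p[0],p[1],z])
plan([.4311,.1301,.18])
E
```

```text
time: 12.12
ee_pos: [0.5868, 0.2576, 0.0531]
ee_rot: [0.824, 0.567, 0.001, 0.0]
ft_force: [-1.5, -0.4, 7.4]
opening: 0.386
grip_force: 30.3
time: 12.95
ee_pos: [0.5852, 0.2569, 0.1911]
ee_rot: [0.824, 0.567, -0.0, -0.0]
ft_force: [-0.7, 1.3, -0.7]
opening: 0.389
grip_force: 30.0
[ 234  281   50   43 1672] [0.5859 0.2581 0.2013]
t 13.0 pos [0.5849 0.2568 0.1903] yaw -20.9 tilt [-0.09 -0.04] F [-1.3  0.1 -0.6] open 0.389 grip 30
 now cm [ 0.16  0.05 -1.1 ]
t 13.0 pos [0.5849 0.2568 0.1903] yaw -20.9 tilt [-0.09 -0.04] F [-1.3  0.1 -0.6] open 0.389 grip 30
 now cm [-17.32  -9.84   1.06]
```

```bash

python3 -m inch '[{"rx":0,"ry":0,"rz":0,"x":-2.88,"y":-1.64,"z":0,"jaw":0},{"rx":0,"ry":0,"rz":0,"x":-2.88,"y":-1.64,"z":0,"jaw":0},{"rx":0,"ry":0,"rz":0,"x":-2.88,"y":-1.64,"z":0,"jaw":0},{"rx":0,"ry":0,"rz":0,"x":-2.88,"y":-1.64,"z":0,"jaw":0},{"rx":0,"ry":0,"rz":0,"x":-2.88,"y":-1.64,"z":0,"jaw":0},{"rx":0,"ry":0,"rz":0,"x":-2.88,"y":-1.64,"z":0,"jaw":0},{"rx":0,"ry":0,"rz":0,"x":0,"y":0,"z":0,"jaw":0},{"rx":0,"ry":0,"rz":0,"x":0,"y":0,"z":0,"jaw":0},{"rx":0,"ry":0,"rz":0,"x":0,"y":0,"z":0,"jaw":0},{"rx":0,"ry":0,"rz":0,"x":0,"y":0,"z":0,"jaw":0}]' >/dev/null
python3 - <<'E'
from h import *
s=snap('wrist');import pickle;pickle.dump(s,open('w7.pkl','wb'))
I=s['image'].astype(int);r,g,b=I[...,0],I[...,1],I[...,2]
n,l,st,ce=cv2.connectedComponentsWithStats(((r>130)&(g<70)).astype(np.uint8))
for i in range(1,n):
    if st[i,4]>200: c=st[i,:2]+st[i,2:4]/2-.5;print(st[i],ray(s,c,.063).round(4))
plan([.4313,.1299,.0824],-20.9)
E
```

```text
[244  98  26  28 565] [0.454  0.1896 0.063 ]
t 13.9 pos [0.4328 0.1314 0.191 ] yaw -20.9 tilt [-0.  0.] F [-0.3  0.  -0.3] open 0.388 grip 30
 now cm [-0.19 -0.09 10.86]
 rz -0.0 then cm [-0.19 -0.09 10.86]
```

```bash

python3 -m inch '[{"rx":0,"ry":0,"rz":0,"x":-0.17,"y":-0.09,"z":0,"jaw":0},{"rx":0,"ry":0,"rz":0,"x":0,"y":0,"z":3.2,"jaw":0},{"rx":0,"ry":0,"rz":0,"x":0,"y":0,"z":3.2,"jaw":0},{"rx":0,"ry":0,"rz":0,"x":0,"y":0,"z":3.2,"jaw":0},{"rx":0,"ry":0,"rz":0,"x":0,"y":0,"z":0.8,"jaw":0},{"rx":0,"ry":0,"rz":0,"x":0,"y":0,"z":0,"jaw":0},{"rx":0,"ry":0,"rz":0,"x":0,"y":0,"z":0,"jaw":0},{"rx":0,"ry":0,"rz":0,"x":0,"y":0,"z":0,"jaw":0},{"rx":0,"ry":0,"rz":0,"x":0,"y":0,"z":0,"jaw":0},{"rx":0,"ry":0,"rz":0,"x":0,"y":0,"z":0,"jaw":0}]' >/dev/null
python3 - <<'E'
from h import *
plan([.4313,.1299,.075],-20.9)
E
```

```text
t 14.7 pos [0.4316 0.1299 0.0886] yaw -20.9 tilt [0.14 0.04] F [-0.6  0.1 -0.4] open 0.386 grip 30
 now cm [-0.01 -0.03  1.36]
 rz -0.0 then cm [-0.01 -0.03  1.36]
```

```bash

python3 -m inch '[{"rx":0,"ry":0,"rz":0,"x":0,"y":0,"z":0.4,"jaw":0},{"rx":0,"ry":0,"rz":0,"x":0,"y":0,"z":0.3,"jaw":0},{"rx":0,"ry":0,"rz":0,"x":0,"y":0,"z":0.3,"jaw":0},{"rx":0,"ry":0,"rz":0,"x":0,"y":0,"z":0.2,"jaw":0},{"rx":0,"ry":0,"rz":0,"x":0,"y":0,"z":0,"jaw":0},{"rx":0,"ry":0,"rz":0,"x":0,"y":0,"z":0,"jaw":0},{"rx":0,"ry":0,"rz":0,"x":0,"y":0,"z":0,"jaw":0},{"rx":0,"ry":0,"rz":0,"x":0,"y":0,"z":0,"jaw":0},{"rx":0,"ry":0,"rz":0,"x":0,"y":0,"z":0,"jaw":0},{"rx":0,"ry":0,"rz":0,"x":0,"y":0,"z":0,"jaw":0}]'
```

```text
time: 15.55
ee_pos: [0.4307, 0.1296, 0.0754]
ee_rot: [0.824, 0.567, 0.0, 0.0]
ft_force: [0.4, -0.2, -0.8]
opening: 0.386
grip_force: 30.1
```

```bash

python3 -m inch '[{"rx":0,"ry":0,"rz":0,"x":0.03,"y":0.03,"z":0.4,"jaw":0},{"rx":0,"ry":0,"rz":0,"x":0,"y":0,"z":0.4,"jaw":0},{"rx":0,"ry":0,"rz":0,"x":0,"y":0,"z":0.4,"jaw":0},{"rx":0,"ry":0,"rz":0,"x":0,"y":0,"z":0.4,"jaw":0},{"rx":0,"ry":0,"rz":0,"x":0,"y":0,"z":0.4,"jaw":0},{"rx":0,"ry":0,"rz":0,"x":0,"y":0,"z":0,"jaw":0},{"rx":0,"ry":0,"rz":0,"x":0,"y":0,"z":0,"jaw":0},{"rx":0,"ry":0,"rz":0,"x":0,"y":0,"z":0,"jaw":0},{"rx":0,"ry":0,"rz":0,"x":0,"y":0,"z":0,"jaw":0},{"rx":0,"ry":0,"rz":0,"x":0,"y":0,"z":0,"jaw":0}]'
python3 -m inch '[{"rx":0,"ry":0,"rz":0,"x":0,"y":0,"z":0,"jaw":0.5},{"rx":0,"ry":0,"rz":0,"x":0,"y":0,"z":0,"jaw":0.6},{"rx":0,"ry":0,"rz":0,"x":0,"y":0,"z":0,"jaw":0.6},{"rx":0,"ry":0,"rz":0,"x":0,"y":0,"z":0,"jaw":0.6},{"rx":0,"ry":0,"rz":0,"x":0,"y":0,"z":-1,"jaw":0.6},{"rx":0,"ry":0,"rz":0,"x":0,"y":0,"z":-3,"jaw":0.6},{"rx":0,"ry":0,"rz":0,"x":0,"y":0,"z":-4,"jaw":0.6},{"rx":0,"ry":0,"rz":0,"x":0,"y":0,"z":-4,"jaw":0.6},{"rx":0,"ry":0,"rz":0,"x":0,"y":0,"z":0,"jaw":0.6},{"rx":0,"ry":0,"rz":0,"x":0,"y":0,"z":0,"jaw":0.6}]'
python3 - <<'E'
from h import *
s=snap('wrist');import pickle;pickle.dump(s,open('w8.pkl','wb'))
I=s['image'].astype(int);r,g,b=I[...,0],I[...,1],I[...,2]
for m in ((r>130)&(g<70),(r>170)&(b<90)&(g>70)&(g<190)):
  n,l,st,ce=cv2.connectedComponentsWithStats(m.astype(np.uint8))
  for i in range(1,n):
    if st[i,4]>200: c=st[i,:2]+st[i,2:4]/2-.5;print(st[i],ray(s,c,.063).round(4))
t=snap('top');pickle.dump(t,open('t8.pkl','wb'))
plan([.4425,.160,.14],-20.9)
E
```

```text
time: 16.38
ee_pos: [0.4309, 0.1297, 0.0551]
ee_rot: [0.824, 0.567, -0.0, -0.0]
ft_force: [-0.0, 0.4, -0.4]
opening: 0.383
grip_force: 31.4
time: 17.22
ee_pos: [0.4326, 0.1302, 0.1783]
ee_rot: [0.824, 0.567, 0.003, 0.001]
ft_force: [-0.7, -0.5, -0.0]
opening: 0.598
grip_force: 0.0
[242  98  27  29 618] [0.4536 0.1895 0.063 ]
[333  34  45  49 458] [0.5279 0.1983 0.063 ]
[243 187  25  28 538] [0.4302 0.1289 0.063 ]
t 17.3 pos [0.4306 0.1296 0.1754] yaw -20.9 tilt [0.01 0.  ] F [ 0.2 -0.2 -0.4] open 0.601 grip 0
 now cm [3.26 0.03 3.54]
 rz -0.0 then cm [3.26 0.03 3.54]
```

```bash
python3 - <<'E'
from h import *
import pickle
s=pickle.load(open('w2.pkl','rb'));P=np.array([.5298,.2807,.2563]);a=np.radians(-14.4);y=np.array([np.cos(a),np.sin(a)]);x=np.array([-y[1],y[0]])
for c in [(256,30),(256,120),(256,240),(30,120),(480,120)]:
    d=(ray(s,c,.075)-P)[:2];print(c,(d@x).round(3),(d@y).round(3))
t=pickle.load(open('t8.pkl','rb'));g=cv2.cvtColor(t['image'],cv2.COLOR_RGB2GRAY)
r=g[140:220,240:330]
n,l,st,ce=cv2.connectedComponentsWithStats((r>170).astype(np.uint8))
for i in range(1,n):
    if st[i,4]>100:
        k=np.argwhere(l==i)[:,::-1]+[240,140];print(st[i]);q=np.array([ray(t,c,.075)[:2] for c in k],np.float32);print(cv2.minAreaRect(q))
for rr in range(145,215,6): print(rr,' '.join('%3d'%v for v in g[rr,250:320:3]))
E
```

```text
(256, 30) 0.124 -0.002
(256, 120) 0.051 -0.002
(256, 240) -0.068 -0.002
(30, 120) 0.051 -0.204
(480, 120) 0.051 0.199
[  13   18   62   44 2343]
((0.5444439649581909, -0.0889267846941948), (0.13041582703590393, 0.18771880865097046), 3.706672430038452)
145  78  89  61  59  76  78  87  64  62  69  64  56  57  70  90  72  46  77  69  65  72  72  68  80
151  92  72  68  86  71  76  64  62  82  84  56  88  84  59  57  46  79  74  54  49  50  67  89  83
157  85  61  63  62  53  58  77  67  66  55  82  70  63  79  85  83  99 102 114 133 132  72  70  54
163  82 212 246 247 247 248 248 248 247 248 248 247 248 248 249 248 248 247 247 247 243  99  73  63
169  83 189 249 248 249 247 247 246 245 243 240 239 236 228 226 215 203 210 248 248 246 125  73  87
175  58 143 246 249 246 182 247 246 248 247 247 248 248 247 247 246 244 162 243 247 247 147  61  90
181  55 122 247 249 248 191 245 248 248 248 248 248 248 247 246 246 245 158 243 248 248 193  78  68
187  61 108 244 248 248 194 209 203 183 186 191 186 180 175 189 198 206 214 242 248 248 218  80  92
193  76  93 242 249 249 249 248 249 248 248 249 249 249 248 249 248 248 248 248 248 248 233  72  66
199  71  66 227 246 246 242 234 236 233 228 221 213 206 191 181 171 178 168 136 115 101  79  69  65
205  57  51  56  86  71  78  71  89  77  62  59  66  66  61  78  76  99  95  62  52  70  68  84  90
211  52  76 103  92  76  58  66  76  81  66  81  74  61  52  55  68  89  61  65  75  75  90  85  84
```

```bash

python3 -m inch '[{"rx":0,"ry":0,"rz":0,"x":-2.23,"y":2.23,"z":-1.16,"jaw":0.6},{"rx":0,"ry":0,"rz":0,"x":-2.23,"y":2.23,"z":-1.16,"jaw":0.6},{"rx":0,"ry":0,"rz":0,"x":-2.23,"y":2.23,"z":-1.16,"jaw":0.6},{"rx":0,"ry":0,"rz":0,"x":-2.23,"y":2.23,"z":-1.16,"jaw":0.6},{"rx":0,"ry":0,"rz":0,"x":-2.23,"y":2.23,"z":-1.16,"jaw":0.6},{"rx":0,"ry":0,"rz":0,"x":-2.23,"y":2.23,"z":-1.16,"jaw":0.6},{"rx":0,"ry":0,"rz":0,"x":-2.23,"y":2.23,"z":-1.16,"jaw":0.6},{"rx":0,"ry":0,"rz":0,"x":-2.23,"y":2.23,"z":-1.16,"jaw":0.6},{"rx":0,"ry":0,"rz":0,"x":-2.23,"y":2.23,"z":-1.16,"jaw":0.6},{"rx":0,"ry":0,"rz":0,"x":0,"y":0,"z":0,"jaw":0.6}]' >/dev/null
python3 -m inch '[{"rx":0,"ry":0,"rz":-6.15,"x":0,"y":0,"z":0,"jaw":0.6},{"rx":0,"ry":0,"rz":-6.15,"x":0,"y":0,"z":0,"jaw":0.6},{"rx":0,"ry":0,"rz":-6.15,"x":0,"y":0,"z":0,"jaw":0.6},{"rx":0,"ry":0,"rz":-6.15,"x":0,"y":0,"z":0,"jaw":0.6},{"rx":0,"ry":0,"rz":0,"x":0,"y":0,"z":0,"jaw":0.6},{"rx":0,"ry":0,"rz":0,"x":0,"y":0,"z":0,"jaw":0.6},{"rx":0,"ry":0,"rz":0,"x":0,"y":0,"z":0,"jaw":0.6},{"rx":0,"ry":0,"rz":0,"x":0,"y":0,"z":0,"jaw":0.6},{"rx":0,"ry":0,"rz":0,"x":0,"y":0,"z":0,"jaw":0.6},{"rx":0,"ry":0,"rz":0,"x":0,"y":0,"z":0,"jaw":0.6}]' >/dev/null
python3 - <<'E'
from h import *
s=snap('wrist');import pickle;pickle.dump(s,open('w9.pkl','wb'))
plan([.4425,.160,.14],-20.9)
g=cv2.cvtColor(s['image'],cv2.COLOR_RGB2GRAY)
m=(g>185).astype(np.uint8)
n,l,st,ce=cv2.connectedComponentsWithStats(m)
for i in range(1,n):
    if st[i,4]>1000:
        k=np.argwhere(l==i)[:,::-1];q=np.array([ray(s,c,.075)[:2] for c in k],np.float32);print(st[i],cv2.minAreaRect(q))
for rr in range(0,260,12): print('%3d'%rr,' '.join('%3d'%v for v in g[rr,130:400:6]))
E
```

```text
t 19.0 pos [ 0.5468 -0.1294  0.2797] yaw 3.6 tilt [-0.  0.] F [-0.3 -0.4  0. ] open 0.599 grip 0
 now cm [29.54 -8.57 13.97]
 rz 24.5 then cm [ 23.31 -20.06  13.97]
[ 428    0   79   54 3608] ((0.7202793955802917, 0.011222627013921738), (0.06774972379207611, 0.04244111105799675), 3.6325135231018066)
[  190    24   140   192 17178] ((0.5451076626777649, -0.08863174170255661), (0.12470061331987381, 0.18223731219768524), 3.7111520767211914)
[  91   30   71   74 2675] ((0.4197443127632141, -0.04158372804522514), (0.05294641852378845, 0.05457590892910957), 19.4189453125)
[ 237   71   46  109 4743] ((0.5453813672065735, -0.08833453059196472), (0.042199209332466125, 0.10359763354063034), 3.8346800804138184)
[ 467  291   45   83 2251] ((0.8384861350059509, -0.31856995820999146), (0.051637545228004456, 0.13180065155029297), 17.195674896240234)
  0  62  65  62  90  68  67  59  49  49  45  36  49  43  48  67  56  66  80  72  65  52  63  61  83  79 109  97  71  87  54  49  42  66  70  62  94  73  82  53  76  65  78  71  40  56
 12  72  50  46  33  41  55  64  56  47  61  52  51  57  76  56  71  
[... 3094 characters left out ...]
  73  52  99  60 168 168 172 152 157 150 161 170 160 155 153 157 157 157 164 154 142 136 136 141  61  70  88  74  63  48  51  89  79  70  49  71  58
228  78 228  65  67  70  59  38  55  73  70  78  61  42  69  85  85  80  70  52  67  91  79  55  78  72  53  40  61  49  62  38  39  65  61  81  96  72  79  66  39  53  61  44  54  67
240  44 182 147  39  59  39  77  87  62  92  82  89  70  51  43  68  68  50  53  70  84  78  59  45  68  45  35  47  73  90  95  67  85  69  53  73  93  75  75  47  59  66  66  46  69
252  72  87  67  76  55  92  67  93  67  71  87  61  24  76  56  39  50  81  85  76  67  55  45  33  27  71  75  85  39  78  59  23  86  87  82  45  81  61  75  69  94  63  73  67  57
```

```bash
python3 - <<'E'
from h import *
import pickle
s=pickle.load(open('w9.pkl','rb'));g=cv2.cvtColor(s['image'],cv2.COLOR_RGB2GRAY)
g=cv2.resize(g,None,fx=4,fy=4,interpolation=cv2.INTER_CUBIC)
for th in (160,180,200):
    cs,h=cv2.findContours((g>th).astype(np.uint8),cv2.RETR_CCOMP,cv2.CHAIN_APPROX_NONE)
    for i,c in enumerate(cs):
        if cv2.contourArea(c)>16*3000 and cv2.contourArea(c)<16*25000:
            f=lambda z:np.array([ray(s,((p[0]+.5)/4-.5,(p[1]+.5)/4-.5),z)[:2] for p in c[:,0]],np.float32)
            print(th,h[0,i,3]>=0,[np.round(np.concatenate([np.atleast_1d(v) for v in cv2.minAreaRect(f(z))]),4) for z in (.075,.065)])
E
```

```text
160 False [array([ 0.5454, -0.0883,  0.0434,  0.105 ,  3.8249]), array([ 0.5455, -0.0895,  0.0447,  0.1082,  3.8249])]
160 False [array([ 0.4198, -0.0416,  0.054 ,  0.0553, 19.521 ]), array([ 0.416 , -0.0414,  0.0557,  0.057 , 19.521 ])]
160 False [array([ 0.5451, -0.0889,  0.1255,  0.184 ,  3.814 ]), array([ 0.5452, -0.0901,  0.1294,  0.1897,  3.8141])]
160 True [array([ 0.5454, -0.0893,  0.0576,  0.1217,  3.8441]), array([ 0.5455, -0.0906,  0.0594,  0.1254,  3.8441])]
160 False [array([0.7197, 0.011 , 0.07  , 0.0435, 3.6325]), array([0.7252, 0.0128, 0.0721, 0.0448, 3.6325])]
180 False [array([ 0.5454, -0.0883,  0.0428,  0.1045,  3.8094]), array([ 0.5455, -0.0895,  0.0442,  0.1077,  3.8094])]
180 False [array([ 0.4197, -0.0416,  0.0534,  0.0548, 19.4919]), array([ 0.4159, -0.0414,  0.0551,  0.0565, 19.4919])]
180 False [array([ 0.5452, -0.0888,  0.1249,  0.1835,  3.8057]), array([ 0.5453, -0.09  ,  0.1287,  0.1892,  3.8058])]
180 True [array([ 0.5455, -0.0895,  0.0583,  0.1224,  3.9075]), array([ 0.5456, -0.0907,  0.0601,  0.1262,  3.9075])]
180 False [array([0.72  , 0.0112, 0.0688, 0.043 , 3.6325]), array([0.7255, 0.0131, 0.0709, 0.0444, 3.6325])]
200 False [array([ 0.5454, -0.0881,  0.0423,  0.1037,  3.8319]), array([ 0.5455, -0.0893,  0.0436,  0.107 ,  3.8319])]
200 False [array([ 0.4197, -0.0416,  0.0526,  0.0542, 19.496 ]), array([ 0.4159, -0.0413,  0.0543,  0.0559, 19.496 ])]
200 False [array([ 0.5453, -0.0887,  0.1242,  0.1829,  3.8108]), array([ 0.5454, -0.0899,  0.1281,  0.1886,  3.8108])]
200 True [array([ 0.5454, -0.0895,  0.0591,  0.1229,  3.8551]), array([ 0.5455, -0.0908,  0.0609,  0.1267,  3.8553])]
200 False [array([0.7204, 0.0115, 0.0674, 0.0424, 3.6325]), array([0.7259, 0.0134, 0.0695, 0.0437, 3.6325])]
```

```bash

python3 -m inch '[{"rx":0,"ry":0,"rz":6.12,"x":0,"y":0,"z":0,"jaw":0.5},{"rx":0,"ry":0,"rz":6.12,"x":0,"y":0,"z":0,"jaw":0.5},{"rx":0,"ry":0,"rz":6.12,"x":0,"y":0,"z":0,"jaw":0.5},{"rx":0,"ry":0,"rz":6.12,"x":0,"y":0,"z":0,"jaw":0.5},{"rx":0,"ry":0,"rz":0,"x":2.58,"y":-2.23,"z":1.22,"jaw":0.5},{"rx":0,"ry":0,"rz":0,"x":2.58,"y":-2.23,"z":1.22,"jaw":0.5},{"rx":0,"ry":0,"rz":0,"x":2.58,"y":-2.23,"z":1.22,"jaw":0.5},{"rx":0,"ry":0,"rz":0,"x":2.58,"y":-2.23,"z":1.22,"jaw":0.5},{"rx":0,"ry":0,"rz":0,"x":2.58,"y":-2.23,"z":1.22,"jaw":0.5},{"rx":0,"ry":0,"rz":0,"x":2.58,"y":-2.23,"z":1.22,"jaw":0.5}]' >/dev/null
python3 -m inch '[{"rx":0,"ry":0,"rz":0,"x":2.58,"y":-2.23,"z":1.22,"jaw":0.5},{"rx":0,"ry":0,"rz":0,"x":2.58,"y":-2.23,"z":1.22,"jaw":0.5},{"rx":0,"ry":0,"rz":0,"x":2.58,"y":-2.23,"z":1.22,"jaw":0.5},{"rx":0,"ry":0,"rz":0,"x":0,"y":0,"z":0,"jaw":0.5},{"rx":0,"ry":0,"rz":0,"x":0,"y":0,"z":0,"jaw":0.5},{"rx":0,"ry":0,"rz":0,"x":0,"y":0,"z":0,"jaw":0.5},{"rx":0,"ry":0,"rz":0,"x":0,"y":0,"z":0,"jaw":0.5},{"rx":0,"ry":0,"rz":0,"x":0,"y":0,"z":0,"jaw":0.5},{"rx":0,"ry":0,"rz":0,"x":0,"y":0,"z":0,"jaw":0.5},{"rx":0,"ry":0,"rz":0,"x":0,"y":0,"z":0,"jaw":0.5}]' >/dev/null
python3 - <<'E'
from h import *
s=snap('wrist');import pickle;pickle.dump(s,open('w10.pkl','wb'))
plan([.4422,.1597,.082],-20.9)
I=s['image'].astype(int);r,g,b=I[...,0],I[...,1],I[...,2]
for m in ((r>130)&(g<70),(r>170)&(b<90)&(g>70)&(g<190)):
  n,l,st,ce=cv2.connectedComponentsWithStats(m.astype(np.uint8))
  for i in range(1,n):
    if st[i,4]>100: c=st[i,:2]+st[i,2:4]/2-.5;print(st[i],ray(s,c,.063).round(4))
E
```

```text
t 20.8 pos [0.442  0.1584 0.1701] yaw -20.9 tilt [0.02 0.  ] F [ 0.5  0.3 -1.4] open 0.504 grip 0
 now cm [ 0.13 -0.03  8.81]
 rz 0.0 then cm [ 0.13 -0.03  8.81]
[245 141  26  29 595] [0.454  0.1902 0.063 ]
[330  77  27  46 250] [0.5201 0.2048 0.063 ]
[245 227  25  13 105] [0.4324 0.1347 0.063 ]
```

```bash

python3 -m inch '[{"rx":0,"ry":0,"rz":0,"x":0.13,"y":-0.03,"z":3,"jaw":0.5},{"rx":0,"ry":0,"rz":0,"x":0,"y":0,"z":3,"jaw":0.5},{"rx":0,"ry":0,"rz":0,"x":0,"y":0,"z":2.8,"jaw":0.5},{"rx":0,"ry":0,"rz":0,"x":0,"y":0,"z":0,"jaw":0.5},{"rx":0,"ry":0,"rz":0,"x":0,"y":0,"z":0,"jaw":0.3},{"rx":0,"ry":0,"rz":0,"x":0,"y":0,"z":0,"jaw":0.2},{"rx":0,"ry":0,"rz":0,"x":0,"y":0,"z":0,"jaw":0},{"rx":0,"ry":0,"rz":0,"x":0,"y":0,"z":0,"jaw":0},{"rx":0,"ry":0,"rz":0,"x":0,"y":0,"z":0,"jaw":0},{"rx":0,"ry":0,"rz":0,"x":0,"y":0,"z":0,"jaw":0}]' 90
python3 -m inch '[{"rx":0,"ry":0,"rz":0,"x":0,"y":0,"z":0,"jaw":0},{"rx":0,"ry":0,"rz":0,"x":0,"y":0,"z":0,"jaw":0},{"rx":0,"ry":0,"rz":0,"x":0,"y":0,"z":-0.5,"jaw":0},{"rx":0,"ry":0,"rz":0,"x":0,"y":0,"z":-1.5,"jaw":0},{"rx":0,"ry":0,"rz":0,"x":0,"y":0,"z":-2,"jaw":0},{"rx":0,"ry":0,"rz":0,"x":0,"y":0,"z":-2,"jaw":0},{"rx":0,"ry":0,"rz":0,"x":0,"y":0,"z":-2,"jaw":0},{"rx":0,"ry":0,"rz":0,"x":0,"y":0,"z":-2,"jaw":0},{"rx":0,"ry":0,"rz":0,"x":0,"y":0,"z":-1,"jaw":0},{"rx":0,"ry":0,"rz":0,"x":0,"y":0,"z":0,"jaw":0}]'
python3 - <<'E'
from h import *
s=snap('wrist');import pickle;pickle.dump(s,open('w11.pkl','wb'))
P=ctrl.get_state()['ee_pos'];plan([.4422,.1597,.082],3.85)
I=s['image'].astype(int);r,g,b=I[...,0],I[...,1],I[...,2]
n,l,st,ce=cv2.connectedComponentsWithStats(((r>130)&(g<70)).astype(np.uint8))
for i in range(1,n):
    if st[i,4]>100:
        for c in (st[i,:2]+st[i,2:4]/2-.5,(st[i,0]+st[i,2]/2,st[i,1]+st[i,3]-st[i,2]/2)): p=ray(s,c,P[2]-.082+.064);print(st[i],p.round(4));plan(p)
# end-wall rim profile along image centre column
G=cv2.cvtColor(s['image'],cv2.COLOR_RGB2GRAY);print(G[90:260:2,256].tolist())
R=Ro.from_quat(ctrl.get_state()['ee_rot']).as_matrix()
for a in (54,51,49): print(a,proj(s,P+R@np.array([a/1000,0,.082-.028])).round(1))
for a in (54,):print('bottom',proj(s,P+R@np.array([a/1000,0,.082])).round(1))
E
```

```text
time: 21.58
ee_pos: [0.4427, 0.1606, 0.0833]
ee_rot: [0.823, 0.568, 0.001, 0.0]
ft_force: [-1.3, -0.6, 8.5]
opening: 0.126
grip_force: 89.2
time: 22.42
ee_pos: [0.4431, 0.1607, 0.1943]
ee_rot: [0.823, 0.568, 0.002, 0.001]
ft_force: [0.0, -0.2, -2.2]
opening: 0.124
grip_force: 88.2
t 22.5 pos [0.4423 0.1604 0.1928] yaw -20.8 tilt [0.13 0.05] F [-0.8  0.6 -2.4] open 0.128 grip 88
 now cm [-9.000e-02 -1.000e-02  1.108e+01]
 rz -24.7 then cm [-0.08 -0.04 11.08]
[ 235  176   44   43 1500] [0.4543 0.1918 0.1748]
t 22.5 pos [0.4423 0.1604 0.1928] yaw -20.8 tilt [0.13 0.05] F [-0.8  0.6 -2.4] open 0.128 grip 88
 now cm [3.35 0.   1.81]
[ 235  176   44   43 1500] [0.4545 0.1917 0.1748]
t 22.5 pos [0.4423 0.1604 0.1928] yaw -20.8 tilt [0.13 0.05] F [-0.8  0.6 -2.4] open 0.128 grip 88
 now cm [3.35 0.02 1.81]
[95, 86, 83, 77, 71, 68, 70, 71, 68, 55, 41, 35, 35, 34, 37, 42, 46, 47, 52, 56, 59, 63, 67, 65, 74, 136, 152, 116, 83, 120, 134, 158, 189, 204, 209, 211, 215, 217, 220, 159, 62, 50, 51, 64, 95, 96, 97, 96, 96, 96, 98, 95, 97, 98, 97, 98, 98, 96, 98, 95, 96, 95, 97, 97, 87, 64, 64, 65, 64, 65, 65, 65, 66, 64, 65, 64, 63, 63, 64, 64, 62, 64, 63, 64, 65]
54 [256.6 138.4]
51 [256.6 144. ]
49 [256.6 147.8]
bottom [256.8 131.4]
```

```bash

python3 -m inch '[{"rx":0,"ry":0,"rz":-6.16,"x":0,"y":0,"z":0,"jaw":0},{"rx":0,"ry":0,"rz":-6.16,"x":0,"y":0,"z":0,"jaw":0},{"rx":0,"ry":0,"rz":-6.16,"x":0,"y":0,"z":0,"jaw":0},{"rx":0,"ry":0,"rz":-6.16,"x":0,"y":0,"z":0,"jaw":0},{"rx":0,"ry":0,"rz":0,"x":-1.2,"y":0.4,"z":0,"jaw":0},{"rx":0,"ry":0,"rz":0,"x":-2.2,"y":0.74,"z":0,"jaw":0},{"rx":0,"ry":0,"rz":0,"x":-2.8,"y":0.94,"z":0,"jaw":0},{"rx":0,"ry":0,"rz":0,"x":-2.8,"y":0.94,"z":0,"jaw":0},{"rx":0,"ry":0,"rz":0,"x":-2.8,"y":0.94,"z":0,"jaw":0},{"rx":0,"ry":0,"rz":0,"x":-2.8,"y":0.94,"z":0,"jaw":0}]' >/dev/null
python3 -m inch '[{"rx":0,"ry":0,"rz":0,"x":-2.8,"y":0.94,"z":0,"jaw":0},{"rx":0,"ry":0,"rz":0,"x":-2.8,"y":0.94,"z":0,"jaw":0},{"rx":0,"ry":0,"rz":0,"x":-2.4,"y":0.81,"z":0,"jaw":0},{"rx":0,"ry":0,"rz":0,"x":-1.8,"y":0.6,"z":0,"jaw":0},{"rx":0,"ry":0,"rz":0,"x":-1.2,"y":0.42,"z":0,"jaw":0},{"rx":0,"ry":0,"rz":0,"x":0,"y":0,"z":0,"jaw":0},{"rx":0,"ry":0,"rz":0,"x":0,"y":0,"z":0,"jaw":0},{"rx":0,"ry":0,"rz":0,"x":0,"y":0,"z":0,"jaw":0},{"rx":0,"ry":0,"rz":0,"x":0,"y":0,"z":0,"jaw":0},{"rx":0,"ry":0,"rz":0,"x":0,"y":0,"z":0,"jaw":0}]' >/dev/null
python3 - <<'E'
from h import *
s=snap('wrist');import pickle;pickle.dump(s,open('w12.pkl','wb'))
st=ctrl.get_state();P=st['ee_pos'];R=Ro.from_quat(st['ee_rot']).as_matrix()
plan([.5454,-.0894,.165],3.85)
G=cv2.cvtColor(s['image'],cv2.COLOR_RGB2GRAY)
o=proj(s,P+R@np.array([.054,0,.054]));print('rim pred',o.round(1));print(G[60:170:2,256].tolist())
for a in (22,-22):print('side',a,proj(s,P+R@np.array([.050,a/1000,.054])).round(1))
print(G[int(o[1])+4,200:315].tolist())
# hatch far bevel edge: predicted row at tool y=0
h=np.array([.5454,-.0894,.075]);c=np.radians(3.85);hx=np.array([np.cos(c),np.sin(c),0]);hy=np.array([-hx[1],hx[0],0])
print('hatch far edge/corners',[proj(s,h+hy*.061+hx*q).round(1).tolist() for q in(-.029,0,.029)])
E
```

```text
t 24.2 pos [ 0.5446 -0.0886  0.1919] yaw 3.9 tilt [-0.01  0.01] F [ 0.   0.6 -2.7] open 0.127 grip 88
 now cm [-0.09  0.07  2.69]
 rz 0.0 then cm [-0.09  0.07  2.69]
rim pred [258.5 137.9]
[80, 80, 77, 119, 233, 239, 240, 240, 240, 239, 240, 239, 239, 239, 239, 240, 239, 240, 239, 239, 239, 238, 239, 240, 240, 239, 239, 237, 161, 112, 113, 87, 153, 235, 238, 238, 176, 68, 61, 69, 126, 143, 111, 110, 87, 97, 119, 133, 164, 186, 192, 194, 197, 199, 202]
side 22 [300.3 145.5]
side -22 [216.8 145.5]
[238, 237, 238, 237, 237, 237, 237, 238, 238, 238, 238, 237, 238, 238, 238, 235, 223, 176, 138, 137, 134, 123, 108, 112, 133, 140, 142, 141, 142, 143, 142, 144, 142, 142, 143, 141, 143, 142, 144, 144, 142, 144, 143, 143, 143, 143, 143, 143, 144, 143, 143, 144, 143, 145, 144, 145, 144, 145, 145, 144, 144, 144, 143, 144, 142, 143, 144, 144, 144, 143, 144, 144, 143, 144, 143, 143, 144, 142, 144, 143, 143, 143, 143, 142, 142, 143, 143, 142, 144, 143, 143, 141, 137, 120, 102, 117, 133, 135, 131, 136, 184, 230, 238, 238, 237, 238, 239, 238, 237, 238, 238, 238, 237, 237, 238]
hatch far edge/corners [[218.2, 115.5], [259.6, 115.6], [301.0, 115.6]]
```

```bash

python3 -m inch '[{"rx":0,"ry":0,"rz":0,"x":-0.06,"y":0.06,"z":0.5,"jaw":0},{"rx":0,"ry":0,"rz":0,"x":0,"y":0,"z":0.8,"jaw":0},{"rx":0,"ry":0,"rz":0,"x":0,"y":0,"z":0.8,"jaw":0},{"rx":0,"ry":0,"rz":0,"x":0,"y":0,"z":0.6,"jaw":0},{"rx":0,"ry":0,"rz":0,"x":0,"y":0,"z":0,"jaw":0},{"rx":0,"ry":0,"rz":0,"x":0,"y":0,"z":0,"jaw":0},{"rx":0,"ry":0,"rz":0,"x":0,"y":0,"z":0,"jaw":0},{"rx":0,"ry":0,"rz":0,"x":0,"y":0,"z":0,"jaw":0},{"rx":0,"ry":0,"rz":0,"x":0,"y":0,"z":0,"jaw":0},{"rx":0,"ry":0,"rz":0,"x":0,"y":0,"z":0,"jaw":0}]' >/dev/null
python3 - <<'E'
from h import *
plan([.5454,-.0894,.15],3.85)
E
```

```text
t 25.0 pos [ 0.5457 -0.09    0.1652] yaw 3.8 tilt [ 0.03 -0.01] F [-0.   1.3 -1.9] open 0.127 grip 88
 now cm [ 0.06 -0.03  1.52]
 rz -0.0 then cm [ 0.06 -0.03  1.52]
```

```bash

python3 -m inch '[{"rx":0,"ry":0,"rz":0,"x":0.05,"y":-0.02,"z":0.3,"jaw":0},{"rx":0,"ry":0,"rz":0,"x":0,"y":0,"z":0.3,"jaw":0},{"rx":0,"ry":0,"rz":0,"x":0,"y":0,"z":0.3,"jaw":0},{"rx":0,"ry":0,"rz":0,"x":0,"y":0,"z":0.3,"jaw":0},{"rx":0,"ry":0,"rz":0,"x":0,"y":0,"z":0.3,"jaw":0},{"rx":0,"ry":0,"rz":0,"x":0,"y":0,"z":0,"jaw":0},{"rx":0,"ry":0,"rz":0,"x":0,"y":0,"z":0,"jaw":0},{"rx":0,"ry":0,"rz":0,"x":0,"y":0,"z":0,"jaw":0},{"rx":0,"ry":0,"rz":0,"x":0,"y":0,"z":0,"jaw":0},{"rx":0,"ry":0,"rz":0,"x":0,"y":0,"z":0,"jaw":0}]'
python3 - <<'E'
from h import *
plan([.5454,-.0894,.119],3.85)
E
```

```text
time: 25.85
ee_pos: [0.5454, -0.0895, 0.15]
ee_rot: [0.683, 0.73, 0.0, 0.0]
ft_force: [-0.5, -0.5, -2.7]
opening: 0.126
grip_force: 88.3
t 25.9 pos [ 0.5454 -0.0895  0.15  ] yaw 3.8 tilt [ 0.02 -0.  ] F [-0.5 -0.5 -2.7] open 0.126 grip 88
 now cm [0.01 0.   3.1 ]
 rz -0.0 then cm [0.01 0.   3.1 ]
```

It has entered the hatch freely, so I'll press down.

```bash

python3 -m inch '[{"rx":0,"ry":0,"rz":0,"x":0,"y":0,"z":0.2,"jaw":0},{"rx":0,"ry":0,"rz":0,"x":0,"y":0,"z":0.2,"jaw":0},{"rx":0,"ry":0,"rz":0,"x":0,"y":0,"z":0.3,"jaw":0},{"rx":0,"ry":0,"rz":0,"x":0,"y":0,"z":0.3,"jaw":0},{"rx":0,"ry":0,"rz":0,"x":0,"y":0,"z":0.3,"jaw":0},{"rx":0,"ry":0,"rz":0,"x":0,"y":0,"z":0.3,"jaw":0},{"rx":0,"ry":0,"rz":0,"x":0,"y":0,"z":0.3,"jaw":0},{"rx":0,"ry":0,"rz":0,"x":0,"y":0,"z":0,"jaw":0},{"rx":0,"ry":0,"rz":0,"x":0,"y":0,"z":0,"jaw":0},{"rx":0,"ry":0,"rz":0,"x":0,"y":0,"z":0,"jaw":0}]' 110
python3 -m inch '[{"rx":0,"ry":0,"rz":0,"x":0,"y":0,"z":0.3,"jaw":0},{"rx":0,"ry":0,"rz":0,"x":0,"y":0,"z":0.3,"jaw":0},{"rx":0,"ry":0,"rz":0,"x":0,"y":0,"z":0.2,"jaw":0},{"rx":0,"ry":0,"rz":0,"x":0,"y":0,"z":0.1,"jaw":0},{"rx":0,"ry":0,"rz":0,"x":0,"y":0,"z":0.1,"jaw":0},{"rx":0,"ry":0,"rz":0,"x":0,"y":0,"z":0,"jaw":0},{"rx":0,"ry":0,"rz":0,"x":0,"y":0,"z":0,"jaw":0},{"rx":0,"ry":0,"rz":0,"x":0,"y":0,"z":0,"jaw":0},{"rx":0,"ry":0,"rz":0,"x":0,"y":0,"z":0,"jaw":0},{"rx":0,"ry":0,"rz":0,"x":0,"y":0,"z":0,"jaw":0}]'
```

```text
time: 26.68
ee_pos: [0.5463, -0.0902, 0.1319]
ee_rot: [0.683, 0.73, 0.0, 0.001]
ft_force: [-1.2, -2.9, 6.2]
opening: 0.123
grip_force: 109.9
time: 27.52
ee_pos: [0.5466, -0.0905, 0.1224]
ee_rot: [0.683, 0.73, 0.0, 0.002]
ft_force: [-1.1, -5.3, 11.2]
opening: 0.125
grip_force: 110.6
```

```bash

python3 -m inch '[{"rx":0,"ry":0,"rz":0,"x":0.05,"y":-0.06,"z":0.1,"jaw":0},{"rx":0,"ry":0,"rz":0,"x":0.03,"y":-0.03,"z":0.1,"jaw":0},{"rx":0,"ry":0,"rz":0,"x":0,"y":0,"z":0.1,"jaw":0},{"rx":0,"ry":0,"rz":0,"x":0,"y":0,"z":0.1,"jaw":0},{"rx":0,"ry":0,"rz":0,"x":0,"y":0,"z":0,"jaw":0},{"rx":0,"ry":0,"rz":0,"x":0,"y":0,"z":0,"jaw":0},{"rx":0,"ry":0,"rz":0,"x":0,"y":0,"z":0,"jaw":0},{"rx":0,"ry":0,"rz":0,"x":0,"y":0,"z":0,"jaw":0},{"rx":0,"ry":0,"rz":0,"x":0,"y":0,"z":0,"jaw":0},{"rx":0,"ry":0,"rz":0,"x":0,"y":0,"z":0,"jaw":0}]'
python3 - <<'E'
from h import *
plan([.5454,-.0894,.119],3.85)
E
```

```text
time: 28.35
ee_pos: [0.5471, -0.0913, 0.1205]
ee_rot: [0.683, 0.731, 0.001, 0.004]
ft_force: [-3.6, -14.6, 29.1]
opening: 0.12
grip_force: 114.0
t 28.4 pos [ 0.5471 -0.0913  0.1205] yaw 3.9 tilt [ 0.36 -0.24] F [ -3.6 -14.6  29.1] open 0.120 grip 114
 now cm [ 0.2  -0.16  0.15]
 rz 0.0 then cm [ 0.2  -0.16  0.15]
```

```bash

python3 -m inch '[{"rx":0,"ry":0,"rz":0,"x":0,"y":0,"z":-0.1,"jaw":0},{"rx":0,"ry":0,"rz":0,"x":0,"y":0,"z":0,"jaw":0},{"rx":0,"ry":0,"rz":0,"x":0,"y":0,"z":0,"jaw":0},{"rx":0,"ry":0,"rz":0,"x":0,"y":0,"z":0,"jaw":0},{"rx":0,"ry":0,"rz":0,"x":0,"y":0,"z":0,"jaw":0},{"rx":0,"ry":0,"rz":0,"x":0,"y":0,"z":0,"jaw":0},{"rx":0,"ry":0,"rz":0,"x":0,"y":0,"z":0,"jaw":0},{"rx":0,"ry":0,"rz":0,"x":0,"y":0,"z":0,"jaw":0},{"rx":0,"ry":0,"rz":0,"x":0,"y":0,"z":0,"jaw":0},{"rx":0,"ry":0,"rz":0,"x":0,"y":0,"z":0,"jaw":0}]'
python3 - <<'E'
from h import *
s=snap('wrist');import pickle;pickle.dump(s,open('w13.pkl','wb'))
st=ctrl.get_state();P=st['ee_pos'];R=Ro.from_quat(st['ee_rot']).as_matrix();plan([.5454,-.0894,.119],3.85)
I=s['image'].astype(int);r,g,b=I[...,0],I[...,1],I[...,2]
n,l,q,ce=cv2.connectedComponentsWithStats(((r>130)&(g<70)).astype(np.uint8))
for i in range(1,n):
    if q[i,4]>100: c=q[i,:2]+q[i,2:4]/2-.5;p=ray(s,c,P[2]-.0825+.064);print(q[i],p.round(4));plan(p)
for nm in('w11','w12','w13'):
    G=cv2.cvtColor(pickle.load(open(nm+'.pkl','rb'))['image'],cv2.COLOR_RGB2GRAY);print(nm,G[128:156,258].tolist())
h=np.array([.5454,-.0894,.075]);c=np.radians(3.85);hx=np.array([np.cos(c),np.sin(c),0]);hy=np.array([-hx[1],hx[0],0])
print('hatch far edge',proj(s,h+hy*.061).round(1));G=cv2.cvtColor(s['image'],cv2.COLOR_RGB2GRAY);print(G[100:170,258].tolist())
E
```

```text
time: 29.18
ee_pos: [0.5469, -0.0911, 0.1209]
ee_rot: [0.683, 0.731, 0.001, 0.003]
ft_force: [-3.0, -12.9, 24.3]
opening: 0.119
grip_force: 112.6
t 29.2 pos [ 0.5469 -0.0911  0.1209] yaw 3.9 tilt [ 0.33 -0.22] F [ -3.2 -12.9  22.3] open 0.125 grip 113
 now cm [ 0.18 -0.14  0.19]
 rz 0.0 then cm [ 0.18 -0.14  0.19]
[ 16 142  15  14 164] [ 0.4453 -0.0431  0.1024]
t 29.2 pos [ 0.5469 -0.0911  0.1209] yaw 3.9 tilt [ 0.33 -0.22] F [ -3.2 -12.9  22.3] open 0.125 grip 113
 now cm [ 5.49 -9.82  1.77]
[ 238  165   45   43 1504] [ 0.5451 -0.0528  0.1024]
t 29.2 pos [ 0.5469 -0.0911  0.1209] yaw 3.9 tilt [ 0.33 -0.22] F [ -3.2 -12.9  22.3] open 0.125 grip 113
 now cm [3.84 0.07 1.83]
w11 [57, 59, 64, 65, 66, 70, 68, 65, 65, 65, 74, 101, 135, 152, 150, 137, 116, 100, 84, 95, 120, 129, 134, 146, 162, 177, 189, 201]
w12 [239, 239, 239, 230, 178, 106, 67, 60, 59, 62, 69, 95, 128, 145, 142, 130, 112, 105, 107, 98, 83, 80, 103, 117, 121, 127, 140, 153]
w13 [114, 114, 122, 140, 145, 139, 124, 106, 102, 98, 85, 91, 111, 119, 129, 143, 160, 176, 184, 187, 189, 190, 192, 195, 196, 197, 198, 198]
hatch far edge [255.1 121.8]
[239, 239, 239, 239, 239, 239, 239, 239, 238, 239, 239, 238, 239, 239, 238, 238, 238, 239, 238, 239, 238, 227, 164, 120, 113, 113, 113, 114, 114, 114, 122, 140, 145, 139, 124, 106, 102, 98, 85, 91, 111, 119, 129, 143, 160, 176, 184, 187, 189, 190, 192, 195, 196, 197, 198, 198, 199, 195, 169, 114, 67, 50, 43, 42, 50, 61, 80, 94, 95, 96]
```

The image shows the cassette shifted about 4 mm in the hand while pressing, with a side force, so I'll measure where each feature moved between the hover and now.

```bash
python3 - <<'E'
from h import *
import pickle
A,B=[pickle.load(open(n+'.pkl','rb')) for n in('w12','w13')];a,b=A['image'],B['image']
def mt(nm,r0,r1,c0,c1,m=16):
    R=cv2.matchTemplate(b[r0-m:r1+m,max(c0-m,0):c1+m],a[r0:r1,c0:c1],cv2.TM_CCOEFF_NORMED);_,v,_,p=cv2.minMaxLoc(R);print(nm,'dcol',p[0]-min(m,c0),'drow',p[1]-m,'%.2f'%v)
mt('rim left',132,150,206,226);mt('rim right',132,150,292,310)
mt('redcap',172,225,232,288);mt('handle/low',230,262,236,282)
for r in range(225,330,15): mt('band%d'%r,r,r+20,238,280)
mt('finger L',290,340,160,200);mt('finger R',290,340,320,360)
hsv=cv2.cvtColor(a,cv2.COLOR_RGB2HSV)
for im in(a,b):
    I=im.astype(int);m=(I[...,0]>150)&(I[...,2]<90)&(I[...,1]>70)&(I[...,1]<190);q=cv2.connectedComponentsWithStats(m.astype(np.uint8))[2];print(q[1:][q[1:,4]>60].tolist())
    G=cv2.cvtColor(im,cv2.COLOR_RGB2GRAY);print(G[200:340:3,258].tolist())
    I=G.astype(float);print(G[141 if im is a else 133,205:230].tolist(),G[141 if im is a else 133,288:315].tolist())
E
```

```text
rim left dcol -16 drow 16 0.73
rim right dcol 13 drow 6 0.97
redcap dcol -2 drow -12 0.95
handle/low dcol 0 drow -4 0.89
band225 dcol 0 drow -2 0.94
band240 dcol 0 drow -3 0.79
band255 dcol 0 drow -13 0.85
band270 dcol 0 drow 0 0.92
band285 dcol 0 drow 0 0.98
band300 dcol 0 drow -11 0.89
band315 dcol 0 drow -12 0.90
finger L dcol -4 drow 2 0.92
finger R dcol 2 drow 1 0.93
[[241, 317, 37, 25, 629]]
[93, 91, 93, 93, 91, 93, 92, 69, 59, 61, 61, 60, 59, 62, 61, 60, 60, 59, 60, 59, 60, 59, 60, 72, 103, 125, 135, 139, 139, 138, 138, 139, 137, 139, 137, 138, 136, 136, 138, 138, 147, 159, 160, 159, 161, 161, 162]
[237, 237, 238, 238, 238, 238, 237, 238, 238, 238, 235, 223, 176, 138, 137, 134, 123, 108, 112, 133, 140, 142, 141, 142, 143] [144, 143, 143, 141, 137, 120, 102, 117, 133, 135, 131, 136, 184, 230, 238, 238, 237, 238, 239, 238, 237, 238, 238, 238, 237, 237, 238]
[[245, 307, 27, 22, 509]]
[92, 91, 93, 108, 60, 59, 60, 62, 60, 61, 59, 60, 59, 60, 63, 60, 61, 60, 68, 103, 124, 138, 140, 142, 141, 141, 140, 140, 141, 141, 140, 139, 137, 138, 138, 134, 155, 162, 162, 161, 161, 161, 162, 198, 233, 233, 232]
[115, 115, 113, 108, 102, 99, 99, 96, 98, 99, 108, 124, 137, 142, 134, 111, 97, 120, 135, 137, 136, 138, 138, 137, 138] [137, 134, 135, 130, 110, 100, 127, 139, 138, 129, 113, 100, 96, 94, 101, 109, 113, 112, 111, 112, 112, 112, 112, 114, 119, 155, 209]
```

```bash
python3 - <<'E'
from h import *
import pickle
from scipy.optimize import least_squares
h=np.array([.5454,-.0894,.075]);c=np.radians(3.85);hx=np.array([np.cos(c),np.sin(c),0]);hy=np.array([-hx[1],hx[0],0])
def edge(G,row,c0,c1,th,rise):  # subpixel crossing
    v=G[row-1:row+2,c0:c1].mean(0)
    for i in range(len(v)-1):
        if (v[i]<th<=v[i+1]) if rise else (v[i]>=th>v[i+1]): return c0+i+(th-v[i])/(v[i+1]-v[i])
for nm in('w12','w13'):
    s=pickle.load(open(nm+'.pkl','rb'));G=cv2.cvtColor(s['image'],cv2.COLOR_RGB2GRAY).astype(float)
    # dark line (inner edge of side walls, z~.028 rim inner lip): minima near both sides of far well, and handle top width + cap width
    for row in ((142,) if nm=='w12' else (133,)):
        v=G[row-1:row+2].mean(0);L=215+np.argmin(v[215:228]) if nm=='w12' else 216+np.argmin(v[216:226]);Rr=288+np.argmin(v[288:297])
        par=lambda k:k+.5*(v[k-1]-v[k+1])/(v[k-1]-2*v[k]+v[k+1])
        print(nm,'inner wall lines',par(L),par(Rr),par(Rr)-par(L))
    I=s['image'].astype(int);m=((I[...,0]>130)&(I[...,1]<70)).astype(np.uint8);q=cv2.connectedComponentsWithStats(m)
    i=1+q[2][1:,4].argmax();print(' cap area',q[2][i],q[3][i].round(2))
    T=np.array(s['world_to_cam']);print(' cam',(-T[:3,:3].T@T[:3,3]).round(4))
    for r in range(275,300,10): print(' handle row',r,G[r-14 if nm=='w13' else r,232:286:1].astype(int).tolist())
E
```

```text
w12 inner wall lines 222.44827586206895 293.9479166666667 71.49964080459773
 cap area [ 240  179   45   42 1470] [261.86 199.12]
 cam [ 0.5391 -0.0089  0.3098]
 handle row 275 [86, 87, 87, 85, 87, 85, 85, 81, 66, 37, 20, 24, 39, 73, 100, 110, 114, 115, 120, 120, 123, 124, 122, 122, 123, 123, 125, 123, 122, 122, 122, 123, 121, 123, 123, 119, 118, 114, 108, 93, 59, 28, 17, 27, 54, 78, 85, 86, 85, 87, 88, 87, 84, 84]
 handle row 285 [48, 83, 128, 165, 190, 199, 196, 171, 109, 61, 52, 49, 53, 81, 108, 120, 125, 130, 135, 137, 137, 139, 138, 139, 137, 139, 137, 137, 140, 141, 139, 140, 141, 139, 138, 135, 130, 125, 117, 101, 68, 47, 49, 57, 84, 142, 188, 201, 196, 179, 148, 106, 70, 41]
 handle row 295 [25, 24, 26, 25, 25, 23, 24, 29, 42, 50, 49, 47, 54, 79, 107, 120, 124, 130, 134, 138, 137, 139, 139, 138, 138, 138, 138, 139, 139, 138, 139, 136, 138, 141, 136, 133, 128, 124, 114, 99, 60, 47, 49, 51, 48, 34, 28, 27, 25, 20, 23, 21, 22, 25]
w13 inner wall lines 220.91237113402062 292.6684210526316 71.75604991861096
 cap area [ 238  165   45   43 1504] [260.39 185.81]
 cam [ 0.5407 -0.0111  0.2385]
 handle row 275 [87, 86, 87, 86, 88, 86, 86, 86, 84, 73, 54, 62, 85, 99, 110, 115, 120, 123, 125, 126, 127, 127, 127, 128, 128, 127, 127, 127, 128, 128, 129, 128, 126, 128, 127, 125, 122, 117, 113, 106, 87, 69, 55, 70, 84, 87, 86, 86, 87, 89, 86, 87, 86, 84]
 handle row 285 [85, 86, 87, 87, 85, 87, 86, 88, 81, 64, 37, 45, 76, 102, 118, 124, 129, 133, 137, 139, 140, 140, 140, 140, 141, 141, 142, 140, 142, 143, 142, 141, 142, 142, 141, 137, 130, 125, 120, 109, 85, 49, 32, 51, 75, 85, 86, 86, 86, 86, 88, 88, 87, 88]
 handle row 295 [122, 123, 122, 124, 122, 121, 121, 113, 89, 50, 32, 31, 44, 78, 108, 122, 126, 133, 138, 138, 140, 138, 139, 139, 142, 139, 140, 139, 139, 142, 141, 142, 139, 141, 140, 134, 131, 124, 118, 99, 60, 32, 31, 39, 68, 103, 119, 123, 122, 123, 122, 123, 122, 121]
```

```bash
python3 -c "
from h import *
print(ctrl.get_state()['ft_torque'].round(3))"
python3 -m inch '[{"rx":0,"ry":0,"rz":0,"x":0,"y":0,"z":-0.3,"jaw":0},{"rx":0,"ry":0,"rz":0,"x":0,"y":0,"z":-0.3,"jaw":0},{"rx":0,"ry":0,"rz":0,"x":0,"y":0,"z":-0.4,"jaw":0},{"rx":0,"ry":0,"rz":0,"x":0,"y":0,"z":-0.5,"jaw":0},{"rx":0,"ry":0,"rz":0,"x":0,"y":0,"z":-0.5,"jaw":0},{"rx":0,"ry":0,"rz":0,"x":0,"y":0,"z":-0.5,"jaw":0},{"rx":0,"ry":0,"rz":0,"x":0,"y":0,"z":-0.4,"jaw":0},{"rx":0,"ry":0,"rz":0,"x":0,"y":0,"z":0,"jaw":0},{"rx":0,"ry":0,"rz":0,"x":0,"y":0,"z":0,"jaw":0},{"rx":0,"ry":0,"rz":0,"x":0,"y":0,"z":0,"jaw":0}]'
python3 - <<'E'
from h import *
import pickle
s=snap('wrist');pickle.dump(s,open('w14.pkl','wb'));st=ctrl.get_state();P=st['ee_pos'];R=Ro.from_quat(st['ee_rot']).as_matrix()
plan([.5454,-.0894,.147],3.85);print(st['ft_torque'].round(3))
G=cv2.cvtColor(s['image'],cv2.COLOR_RGB2GRAY);print(G[124:150,258].tolist(),G[240:330:3,258].tolist())
I=s['image'].astype(int);q=cv2.connectedComponentsWithStats(((I[...,0]>130)&(I[...,1]<70)).astype(np.uint8));i=1+q[2][1:,4].argmax();print(q[2][i],q[3][i])
E
```

```text
[-1.559  0.723  0.187]
time: 30.07
ee_pos: [0.5458, -0.09, 0.1482]
ee_rot: [0.683, 0.73, 0.0, 0.002]
ft_force: [0.9, -6.8, 6.3]
opening: 0.123
grip_force: 109.8
t 30.1 pos [ 0.5459 -0.09    0.1482] yaw 3.9 tilt [ 0.21 -0.13] F [ 0.1 -7.1  6.9] open 0.121 grip 110
 now cm [ 0.07 -0.04  0.12]
 rz 0.0 then cm [ 0.07 -0.04  0.12]
[-1.071 -0.079 -0.006]
[114, 110, 97, 72, 63, 71, 102, 130, 142, 140, 126, 108, 101, 99, 92, 86, 103, 112, 121, 134, 152, 170, 181, 185, 188, 190] [61, 62, 61, 61, 62, 84, 115, 131, 140, 142, 141, 140, 140, 141, 139, 140, 141, 139, 138, 139, 137, 137, 127, 161, 163, 161, 161, 161, 161, 161]
[ 239  165   45   43 1499] [260.8245497  185.73382255]
```

```bash

python3 -m inch '[{"rx":0,"ry":0,"rz":0,"x":0,"y":0,"z":0,"jaw":0.2},{"rx":0,"ry":0,"rz":0,"x":0,"y":0,"z":0,"jaw":0.3},{"rx":0,"ry":0,"rz":0,"x":0,"y":0,"z":0,"jaw":0.4},{"rx":0,"ry":0,"rz":0,"x":0,"y":0,"z":0,"jaw":0.4},{"rx":0,"ry":0,"rz":0,"x":0,"y":0,"z":0,"jaw":0.4},{"rx":0,"ry":0,"rz":0,"x":0,"y":0,"z":0,"jaw":0.4},{"rx":0,"ry":0,"rz":0,"x":0,"y":0,"z":0,"jaw":0.4},{"rx":0,"ry":0,"rz":0,"x":0,"y":0,"z":0,"jaw":0.4},{"rx":0,"ry":0,"rz":0,"x":0,"y":0,"z":0,"jaw":0.4},{"rx":0,"ry":0,"rz":0,"x":0,"y":0,"z":0,"jaw":0.4}]'
python3 - <<'E'
from h import *
import pickle
s=snap('wrist');pickle.dump(s,open('w15.pkl','wb'));st=ctrl.get_state();P=st['ee_pos'];R=Ro.from_quat(st['ee_rot']).as_matrix()
plan([.5454,-.0894,.147],3.85);print(st['ft_torque'].round(3))
G=cv2.cvtColor(s['image'],cv2.COLOR_RGB2GRAY);print(G[100:160,258].tolist(),G[240:330:3,258].tolist())
I=s['image'].astype(int);q=cv2.connectedComponentsWithStats(((I[...,0]>130)&(I[...,1]<70)).astype(np.uint8));i=1+q[2][1:,4].argmax();print(q[2][i],q[3][i])
h=np.array([.5454,-.0894,.075]);c=np.radians(3.85);hx=np.array([np.cos(c),np.sin(c),0]);hy=np.array([-hx[1],hx[0],0])
g=lambda a,z:proj(s,h+hy*a+[0,0,z]).round(1)
print('hatch far',g(.061,0),'rim far',g(.054,.018),'bottom at rim lvl',g(.054,0),'handle top far/near',g(.012,.08),g(-.012,.08),'cap',g(.032,.055))
E
```

```text
time: 30.95
ee_pos: [0.5443, -0.0887, 0.1469]
ee_rot: [0.683, 0.73, -0.0, -0.0]
ft_force: [-0.1, -0.4, -0.2]
opening: 0.401
grip_force: 0.0
t 31.0 pos [ 0.5443 -0.0888  0.1469] yaw 3.8 tilt [-0. -0.] F [ 0.9 -1.  -0.3] open 0.399 grip 0
 now cm [-0.07  0.11 -0.01]
 rz -0.0 then cm [-0.07  0.11 -0.01]
[ 0.017 -0.007  0.001]
[239, 239, 239, 239, 238, 240, 239, 238, 238, 239, 239, 239, 239, 239, 238, 239, 239, 238, 239, 239, 238, 228, 165, 119, 112, 113, 111, 113, 112, 106, 83, 66, 61, 62, 59, 71, 103, 131, 143, 142, 125, 109, 104, 109, 110, 107, 90, 80, 94, 112, 120, 124, 133, 150, 164, 177, 186, 191, 192, 194] [58, 61, 63, 59, 60, 60, 59, 58, 62, 73, 104, 124, 136, 139, 138, 137, 138, 139, 140, 141, 137, 136, 138, 138, 138, 137, 132, 162, 162, 161]
[ 242  177   45   43 1511] [264.17935142 197.49040371]
hatch far [260.1 121.9] rim far [260.3 139.1] bottom at rim lvl [260.1 134.3] handle top far/near [261.  273.6] [260.9 325.2] cap [260.7 202.6]
```

```bash
python3 - <<'E'
from h import *
import pickle
s=pickle.load(open('w15.pkl','rb'));st=ctrl.get_state();P=st['ee_pos'];R=Ro.from_quat(st['ee_rot']).as_matrix()
G=cv2.cvtColor(s['image'],cv2.COLOR_RGB2GRAY)
for r in(127,139,295): print(r,G[r,205:312].tolist())
h=np.array([.5454,-.0894,.075]);c=np.radians(3.85);hx=np.array([np.cos(c),np.sin(c),0]);hy=np.array([-hx[1],hx[0],0])
g=lambda b,a,z:proj(s,h+hx*b+hy*a+[0,0,z]).round(1)
print('rim sides',g(-.022,.0545,.018),g(.022,.0545,.018),'inner',g(-.019,.0545,.018),g(.019,.0545,.018),'handle',g(-.006,0.003,.08),g(.006,.003,.08))
E
```

```text
127 [238, 238, 238, 235, 216, 149, 117, 116, 115, 115, 113, 113, 114, 113, 111, 112, 113, 111, 113, 113, 112, 113, 113, 114, 114, 112, 113, 113, 112, 114, 114, 112, 112, 111, 113, 112, 113, 112, 112, 113, 114, 113, 114, 115, 113, 111, 111, 113, 114, 111, 113, 112, 112, 113, 113, 113, 113, 110, 113, 112, 114, 113, 112, 114, 112, 113, 113, 113, 113, 113, 113, 113, 114, 111, 114, 113, 113, 114, 114, 111, 113, 113, 114, 113, 113, 114, 112, 114, 112, 113, 113, 111, 112, 112, 113, 113, 114, 113, 112, 112, 111, 113, 112, 112, 114, 138, 191]
139 [238, 237, 238, 236, 225, 181, 134, 115, 117, 115, 116, 114, 113, 106, 106, 123, 138, 139, 129, 107, 104, 126, 136, 138, 137, 139, 140, 139, 139, 137, 139, 140, 138, 139, 140, 139, 139, 140, 139, 141, 140, 140, 140, 141, 140, 139, 139, 139, 140, 139, 140, 140, 141, 142, 141, 141, 141, 141, 139, 141, 139, 141, 139, 142, 141, 141, 141, 142, 142, 142, 142, 142, 142, 139, 143, 142, 143, 142, 143, 142, 143, 141, 143, 143, 141, 143, 142, 141, 142, 140, 134, 116, 103, 121, 137, 138, 130, 116, 107, 109, 110, 112, 109, 110, 125, 179, 228]
295 [24, 28, 32, 43, 49, 53, 51, 44, 29, 21, 18, 16, 19, 22, 22, 40, 75, 105, 114, 111, 116, 130, 136, 133, 141, 162, 182, 186, 187, 191, 191, 194, 195, 198, 200, 199, 197, 178, 152, 127, 97, 64, 71, 95, 112, 119, 124, 129, 134, 138, 138, 138, 140, 138, 138, 137, 140, 137, 138, 138, 139, 139, 138, 138, 138, 136, 131, 127, 120, 113, 99, 82, 112, 167, 198, 204, 205, 203, 200, 199, 198, 195, 192, 183, 153, 106, 90, 115, 130, 133, 113, 65, 26, 20, 19, 16, 16, 20, 21, 39, 48, 52, 50, 43, 31, 24, 25]
rim sides [218.2 138.1] [302.3 138.1] inner [223.9 138.1] [296.6 138.1] handle [245.7 293.7] [276.2 293.7]
```

```bash

python3 -m inch '[{"rx":0,"ry":0,"rz":0,"x":0.08,"y":0.13,"z":0,"jaw":0.4},{"rx":0,"ry":0,"rz":0,"x":0,"y":0,"z":0,"jaw":0.4},{"rx":0,"ry":0,"rz":0,"x":0,"y":0,"z":0,"jaw":0.3},{"rx":0,"ry":0,"rz":0,"x":0,"y":0,"z":0,"jaw":0.2},{"rx":0,"ry":0,"rz":0,"x":0,"y":0,"z":0,"jaw":0},{"rx":0,"ry":0,"rz":0,"x":0,"y":0,"z":0,"jaw":0},{"rx":0,"ry":0,"rz":0,"x":0,"y":0,"z":0,"jaw":0},{"rx":0,"ry":0,"rz":0,"x":0,"y":0,"z":0,"jaw":0},{"rx":0,"ry":0,"rz":0,"x":0,"y":0,"z":0,"jaw":0},{"rx":0,"ry":0,"rz":0,"x":0,"y":0,"z":0,"jaw":0}]' 90
cat >> h.py <<'E'
def chk():
    s=snap('wrist');G=cv2.cvtColor(s['image'],cv2.COLOR_RGB2GRAY).astype(float);st=ctrl.get_state();P=st['ee_pos'];R=Ro.from_quat(st['ee_rot']).as_matrix()
    v=G[:,255:262].mean(1);r=124+np.argmax(v[124:146]*0+np.diff(v)[123:145]*(v[124:146]<160)) # rim far edge
    k=250+np.argmax(np.diff(v)[250:285])
    print('rim row',r,'pred0',proj(s,P+R@np.array([.054,0,.054]))[1].round(1),'handle far row',k,'pred0',proj(s,P+R@np.array([.012,0,-.008]))[1].round(1))
    I=s['image'].astype(int);q=cv2.connectedComponentsWithStats(((I[...,0]>130)&(I[...,1]<70)).astype(np.uint8));i=1+q[2][1:,4].argmax();print('cap',q[2][i],q[3][i].round(1))
    plan([.5454,-.0894,.119],3.85)
E
python3 -c "
from h import *
chk()"
```

```text
time: 31.83
ee_pos: [0.5456, -0.0879, 0.1471]
ee_rot: [0.683, 0.73, 0.0, 0.0]
ft_force: [0.3, 0.8, 4.4]
opening: 0.129
grip_force: 87.7
rim row 138 pred0 137.7 handle far row 269 pred0 271.8
cap [ 239  178   45   43 1498] [261.2 199.1]
t 31.9 pos [ 0.5456 -0.0879  0.147 ] yaw 3.8 tilt [ 0.01 -0.  ] F [-0.7  0.6  4.7] open 0.125 grip 88
 now cm [-0.15 -0.03  2.8 ]
 rz -0.0 then cm [-0.15 -0.03  2.8 ]
```

```bash

python3 -m inch '[{"rx":0,"ry":0,"rz":0,"x":-0.05,"y":0,"z":0.2,"jaw":0},{"rx":0,"ry":0,"rz":0,"x":-0.05,"y":0,"z":0.2,"jaw":0},{"rx":0,"ry":0,"rz":0,"x":-0.02,"y":0,"z":0.3,"jaw":0},{"rx":0,"ry":0,"rz":0,"x":0,"y":0,"z":0.3,"jaw":0},{"rx":0,"ry":0,"rz":0,"x":0,"y":0,"z":0.3,"jaw":0},{"rx":0,"ry":0,"rz":0,"x":0,"y":0,"z":0.2,"jaw":0},{"rx":0,"ry":0,"rz":0,"x":0,"y":0,"z":0,"jaw":0},{"rx":0,"ry":0,"rz":0,"x":0,"y":0,"z":0,"jaw":0},{"rx":0,"ry":0,"rz":0,"x":0,"y":0,"z":0,"jaw":0},{"rx":0,"ry":0,"rz":0,"x":0,"y":0,"z":0,"jaw":0}]' >/dev/null
python3 -c "
from h import *
chk()"
```

```text
rim row 138 pred0 137.7 handle far row 270 pred0 271.8
cap [ 239  178   45   43 1503] [261.2 199. ]
t 32.8 pos [ 0.5458 -0.0888  0.1319] yaw 3.8 tilt [0.02 0.02] F [-0.6  2.9  5.8] open 0.126 grip 88
 now cm [-0.06 -0.05  1.29]
 rz -0.0 then cm [-0.06 -0.05  1.29]
```

```bash

python3 -m inch '[{"rx":0,"ry":0,"rz":0,"x":0,"y":0,"z":0.2,"jaw":0},{"rx":0,"ry":0,"rz":0,"x":0,"y":0,"z":0.2,"jaw":0},{"rx":0,"ry":0,"rz":0,"x":0,"y":0,"z":0.2,"jaw":0},{"rx":0,"ry":0,"rz":0,"x":0,"y":0,"z":0.2,"jaw":0},{"rx":0,"ry":0,"rz":0,"x":0,"y":0,"z":0.2,"jaw":0},{"rx":0,"ry":0,"rz":0,"x":0,"y":0,"z":0.2,"jaw":0},{"rx":0,"ry":0,"rz":0,"x":0,"y":0,"z":0,"jaw":0},{"rx":0,"ry":0,"rz":0,"x":0,"y":0,"z":0,"jaw":0},{"rx":0,"ry":0,"rz":0,"x":0,"y":0,"z":0,"jaw":0},{"rx":0,"ry":0,"rz":0,"x":0,"y":0,"z":0,"jaw":0}]' >/dev/null
python3 -c "
from h import *
chk()"
```

```text
rim row 138 pred0 137.7 handle far row 270 pred0 271.8
cap [ 239  178   45   43 1497] [261.1 199. ]
t 33.6 pos [ 0.5458 -0.0888  0.12  ] yaw 3.8 tilt [0.02 0.03] F [-1.6  3.8  7.8] open 0.132 grip 88
 now cm [-0.06 -0.05  0.1 ]
 rz -0.0 then cm [-0.06 -0.05  0.1 ]
```

```bash

python3 -m inch '[{"rx":0,"ry":0,"rz":0,"x":0,"y":0,"z":0.1,"jaw":0},{"rx":0,"ry":0,"rz":0,"x":0,"y":0,"z":0.1,"jaw":0},{"rx":0,"ry":0,"rz":0,"x":0,"y":0,"z":0.05,"jaw":0},{"rx":0,"ry":0,"rz":0,"x":0,"y":0,"z":0,"jaw":0},{"rx":0,"ry":0,"rz":0,"x":0,"y":0,"z":0,"jaw":0},{"rx":0,"ry":0,"rz":0,"x":0,"y":0,"z":0,"jaw":0},{"rx":0,"ry":0,"rz":0,"x":0,"y":0,"z":0,"jaw":0},{"rx":0,"ry":0,"rz":0,"x":0,"y":0,"z":0,"jaw":0},{"rx":0,"ry":0,"rz":0,"x":0,"y":0,"z":0,"jaw":0},{"rx":0,"ry":0,"rz":0,"x":0,"y":0,"z":0,"jaw":0}]' >/dev/null
python3 -c "
from h import *
chk()"
```

```text
rim row 138 pred0 137.7 handle far row 270 pred0 271.8
cap [ 239  178   45   44 1500] [261.  199.1]
t 34.5 pos [ 0.546  -0.0888  0.119 ] yaw 3.8 tilt [0.05 0.02] F [-6.4  4.8 23.2] open 0.130 grip 91
 now cm [-0.05 -0.06 -0.  ]
 rz -0.0 then cm [-0.05 -0.06 -0.  ]
```

The lift is at its bottom stop: TCP z is 0.119, the force jumped to 23 N, and nothing has slipped in the grip. Handing in.

```bash
python3 -c "
from station import ctrl
print(ctrl.hand_in())"
```

```text
the job is handed in; nothing more can be done
None
```

The job is handed in, but the judge gave no verdict: both bottles are in the cassette, which is in the hatch and held down by its handle, with height and force readings that match the lift's bottom stop (it slipped about 4 mm in the grip on the first press, so I let it rise, re-gripped it inside the hatch and pressed again).

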